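Register a rosette blank on the carving slope and lock it with the cam

ROBOT

A 6-joint arm with a two-finger parallel gripper is mounted at the origin on the work surface; the furniture and walls round the work are solid. World frame = base frame: x ahead of the robot, y to its left, z up, the work surface at z = 0. Lengths are in m, angles in degrees, forces in N, time in s.
With the tool pointing down it reaches from about 0.3 to 0.825 m from the base axis. Payload 5.4 kg.
Tool frame: the origin (TCP) lies midway between the tips of the shut fingers; the grasp point (between the pads) lies robot.hold_point_z behind it (robot.hold_point_z is the distance from the TCP to the grasp point, in m); z points along the fingers, y is the direction in which the jaws open and shut (so a half turn about z gives the same grasp; the last joint's range is limited). The gripper opens to 92 mm and grips with 3 to 60 N. Pads are 20 mm wide; open, the fingers measure 128 mm over their backs; the gripper's body (75 mm by 189 mm) begins 69 mm behind the grasp point.
Start: joints at [-81.652, 9.076, 91.501, -0, 79.423, -12.038], TCP at [0.2, -0.539, 0.215] pointing down, gripper open.
Joint ranges: [-166.64, 166.64], [-54.1, 131.32], [10.49, 154.53], [-73.88, 253.88], [9.74, 151.15], [-171.62, 171.62]. Speed limits (degrees/s): [147.25, 147.25, 180, 180, 180, 180].

INTERFACE

Orientations are given as a 3x3 rotation matrix whose columns are the frame's x, y, z axes.
In Python, from cell import robot gives the robot as it stands.
- The arm moves only by the tool jog_arm, never from a script. Its argument "moves" is a list of rows, each an object of numbers: "gripper": the gripper's target within -1 to 1 (fully open at 1, half-way at 0, shut at -1); "tx", "ty", "tz": the shift along the world's x, y, z in m; "yaw": the turn about the world's z in degrees. In form: [{"gripper": .., "tx": .., "ty": .., "tz": .., "yaw": ..}, ...]. A call has 1 to 10 rows; each row is the pose to reach, as a shift and turn from the pose commanded when the call began; what a row does not reach only later rows make up. A row lasts 1/10 s, in which the tool goes at most 50 mm and 8.59 degrees, less where a joint would pass 70% of its speed; a pose out of reach is approached as far as the arm can. A call with a gripper value outside its range is refused whole. The fingers move at their own pace and stop on an object; "newtons" is the grip in N (left out, the last holds). Time passes only in rows, so rows that repeat a pose let the fingers close. It gives the time, the measured TCP pose, the force and the opening at its end, in the units of the state.
- robot.observe(): the state, without advancing time (a new reading comes with each control period).
- robot.camera(name): name is "scene" or "top" or "wrist"; returns a dict with "image" (480x640x3 uint8, red, green, blue), "intrinsics" (3x3 intrinsics, pixels), "T" (4x4, takes a point from camera to world coordinates). Camera axes: x right, y down, z forward; pixel columns grow to the right and rows downward; lengths in m; the calibration is good to about 2 mm. A picture is of the moment at which its call begins. There is no depth.
- robot.sign_off(): hands the job in, once; it reports no verdict.
The state is a dict: "clock": time; "q": joint angles; "dq": joint speeds; "tau": joint torques, N m; "tool_pos": TCP position; "ee_rot": TCP orientation; "wrist_force": force on the tool from outside, world axes, zero at the start; "moment": the same for the moment, N m; "width": finger opening in m.
Only numpy, scipy, OpenCV 4.12 (cv2) and the standard library are available. Lean on these libraries where they do the work, as an engineer would, in place of code of your own. Each camera call takes 0.05 s, during which the arm holds its last target.

TASK

Lay the rosette blank face up on the sloping carving board, its length running up the slope, and push it fully home against both the bottom ledge and the right-hand stop while the cam lever is still open. Then swing the cam lever round until the cam grips the blank tight, let go, and leave the other things on the bench where they are.

Things in the scene. Friction and masses are not known exactly. Their poses are not given: they have to be found in the camera images.
- blank_centre (a point): Centre (half-way up) of the loose wooden blank: a squared pale block 80 x 44 x 26 mm with a round carved rosette (34 mm wide, 4 mm high) on its upper face. It starts flat on the bench, rosette up. x along its 80 mm length, y along its 44 mm width, z up out of the rosette face. About 70 g. Either end may go to the bottom ledge.
- deck: Sloping board of the fixed carving stand, facing the robot, tilted 30 deg. Origin: corner on its surface where the inner faces of ledge and right stop meet. x up the slope, y left, z out of the board. Board x -14..146, y -14..110 mm. Ledge: x -14..0, y -6..110, 7 mm high; stop: y -14..0, x 8..86, 7 mm high. Blank fully home: centre at x 40, y 22, z 13 mm, length along x.
- cam (a joint): Angle of the wooden eccentric cam lever, rad, about the board's z; grows anticlockwise seen from above the board (lever sweeps from right to left over the upper part of the board). Starts open, 0 to 0.4, cam face then at least 9 mm clear of a blank that is home; meets it at about 1.6, tight by 1.75 (some 10 N at the knob; 2 N before). End stop 2.1. Stays where left.
- cam_knob (a point): Middle of the upright round knob at the end of the cam lever: 16 to 18 mm thick, from 17 to 45 mm above the board surface (this point 34 mm above it), 65 mm from the pivot. The lever bar below it is 16 mm wide and ends 17 mm above the board.
- cam_pivot (a point): Pivot axis of the cam lever on the board's surface, at x 105.7, y 22 mm of the board. The knob circles it at 65 mm; at joint value q its direction from here is q - 0.785 rad from the board's x towards its y. The cam disc (40 mm wide, 18 mm high, centre 8 mm off the pivot) surrounds it.
- walnut_block: Plain sawn walnut block, 54 x 27 x 27 mm, loose, a bystander that may lie where the blank could. Origin under its centre.
- pencil_1: Pencil, 177 mm long, 8 mm high, loose bystander in front of the carving stand. Origin under its centre.

How it is judged:
By the outcome, as a careful person would: the job done as asked, in the order asked, and still so for the second after the job is handed in, with the robot touching nothing.
It also fails if it takes over 58 s, if anything falls off the work surface, if the arm or the gripper's body presses on something with over 40 N, if the wrist force passes 120 N, or if a joint passes its speed limit or range.

## Working session

There is one attempt and no reset: what is moved stays moved. The work goes in short steps, Python scripts to look and compute and a tool call to move; the robot and the scene stay as the last step left them, time stands still between calls to the robot, and variables do not carry over. Pictures are saved under pics/ and viewed, and the job is handed in when it is done.

Besides the shell and the picture viewer there is one more tool, called after "Emit:" as name(argument=value, ...), one argument or row to a line, values as JSON. jog_arm: Moves the arm, as the interface text tells. Its arguments: {"type":"object","properties":{"moves":{"type":"array","items":{"type":"object","properties":{"gripper":{"type":"number"},"tx":{"type":"number"},"ty":{"type":"number"},"tz":{"type":"number"},"yaw":{"type":"number"}}}},"newtons":{"type":"number"}},"required":["moves"]}

```bash
mkdir -p pics; ls
python3 - <<'E'
from cell import robot
import cv2,numpy as np
print(robot.hold_point_z)
o=robot.observe();print(o)
for n in ["scene","top","wrist"]:
    c=robot.camera(n);cv2.imwrite(f"pics/{n}0.png",c["image"][:,:,::-1]);np.savez(f"pics/{n}0.npz",**c);print(n,c["intrinsics"].tolist(),c["T"].round(4).tolist())
E
```

```text
pics
0.0187
{'clock': 0.0, 'q': array([-8.16506281e+01,  9.11512331e+00,  9.15726581e+01, -3.12218247e-04,
        7.94229700e+01, -1.20382697e+01]), 'dq': array([ 0.13918779, -0.0437769 , -0.09669964, -0.10226188,  0.03387346,
        0.04771085]), 'tau': array([ 8.51736913e-04, -3.85563934e+01, -3.22112846e+01,  7.02195545e-02,
        3.78453615e-02, -1.39183876e-04]), 'tool_pos': array([ 0.20019265, -0.53834565,  0.21359045]), 'ee_rot': array([[ 9.37356859e-01,  3.48370544e-01, -2.85984934e-04],
       [ 3.48370435e-01, -9.37354994e-01,  1.91170986e-03],
       [ 3.97913999e-04, -1.89158305e-03, -9.99998132e-01]]), 'wrist_force': array([-0.4345166 , -0.67195736,  0.20064666]), 'moment': array([-0.00507039, -0.05541171, -0.00487627]), 'width': 0.09173213490388989}
scene [[561.9658700565061, 0.0, 312.9218005937159], [0.0, 561.9658700565061, 235.70840791342718], [0.0, 0.0, 1.0]] [[0.5893, -0.6351, 0.4994, -0.2744], [-0.8078, -0.4538, 0.3761, -0.4304], [-0.0123, -0.6251, -0.7804, 1.2297], [0.0, 0.0, 0.0, 1.0]]
top [[596.1146924628, 0.0, 318.14464018747435], [0.0, 596.1146924628, 241.59686515996324], [0.0, 0.0, 1.0]] [[0.0219, -0.9887, 0.1482, 0.2414], [-0.9998, -0.0216, 0.0031, 0.1231], [0.0002, -0.1482, -0.989, 1.3016], [0.0, 0.0, 0.0, 1.0]]
wrist [[336.72119089922205, 0.0, 320.1700442689775], [0.0, 336.72119089922205, 239.1140963873555], [0.0, 0.0, 1.0]] [[0.3484, -0.9093, -0.2277, 0.2645], [-0.9373, -0.3383, -0.0834, -0.5142], [-0.0012, 0.2425, -0.9702, 0.3827], [0.0, 0.0, 0.0, 1.0]]
```

View pics/scene0.png

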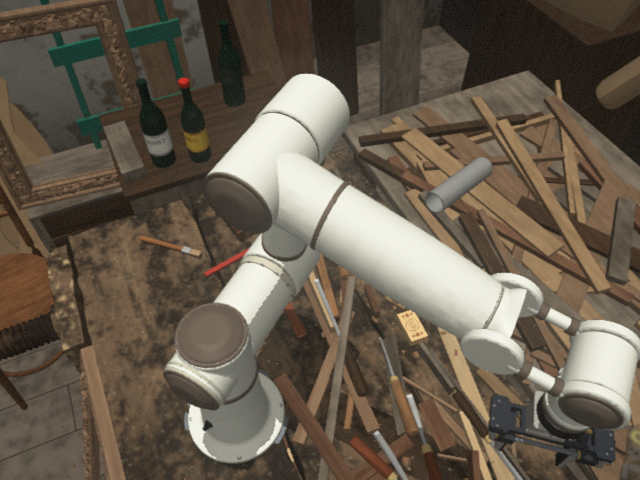

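View pics/top0.png

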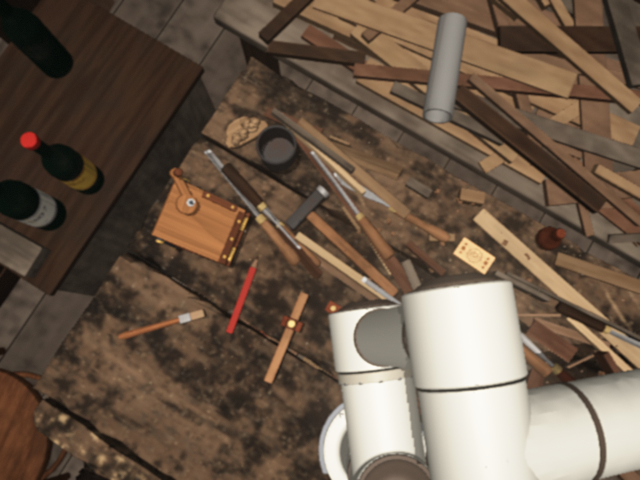

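View pics/wrist0.png

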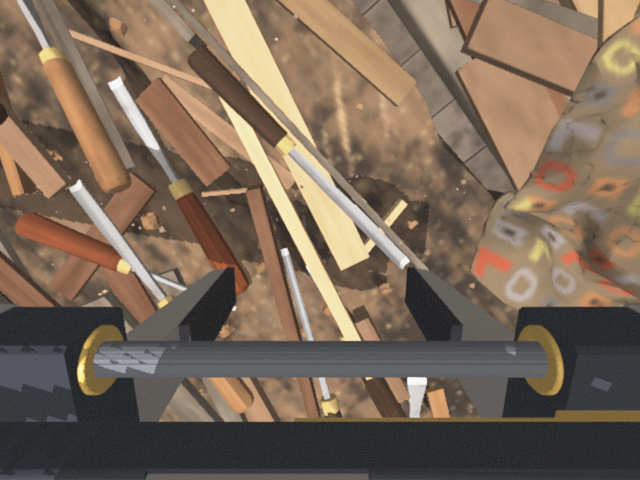

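```bash
cat > h.py <<'E'
import numpy as np,cv2
def load(n): return dict(np.load(f"pics/{n}.npz"))
def ray(c,u,v):
    d=np.linalg.inv(c["intrinsics"])@[u,v,1]; return c["T"][:3,3],c["T"][:3,:3]@d
def on(c,u,v,z):
    p,d=ray(c,u,v); return p+d*(z-p[2])/d[2]
def proj(c,P):
    T=c["T"];q=T[:3,:3].T@(np.asarray(P)-T[:3,3]);q=c["intrinsics"]@q;return q[:2]/q[2]
E
python3 - <<'E'
import cv2
im=cv2.imread("pics/top0.png")
a=cv2.resize(im[140:340,130:330],None,fx=3,fy=3,interpolation=cv2.INTER_CUBIC);cv2.imwrite("pics/t_a.png",a)
b=cv2.resize(im[170:300,390:590],None,fx=4,fy=4,interpolation=cv2.INTER_CUBIC);cv2.imwrite("pics/t_b.png",b)
from h import *
c=load("top0")
for u,v in [(475,254),(242,296),(200,220),(472,195),(418,185)]: print(u,v,on(c,u,v,0).round(3))
E
```

```text
475 254 [ 0.416 -0.219  0.   ]
242 296 [0.313 0.29  0.   ]
200 220 [0.479 0.39  0.   ]
472 195 [ 0.549 -0.214  0.   ]
418 185 [ 0.569 -0.094  0.   ]
```

View pics/t_a.png

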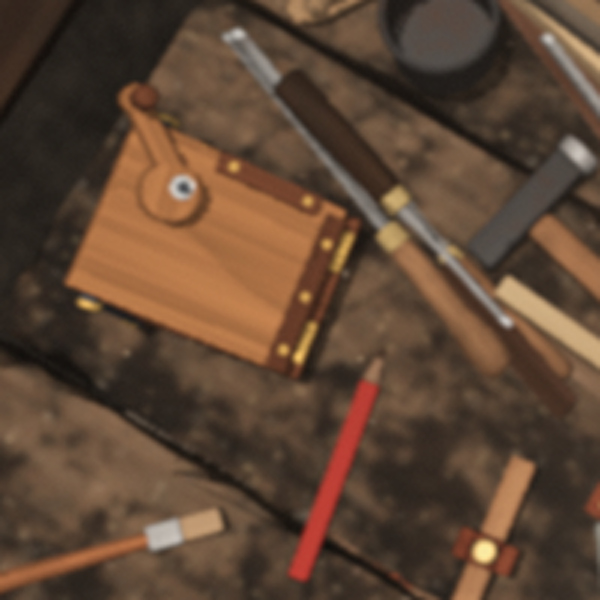

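View pics/t_b.png

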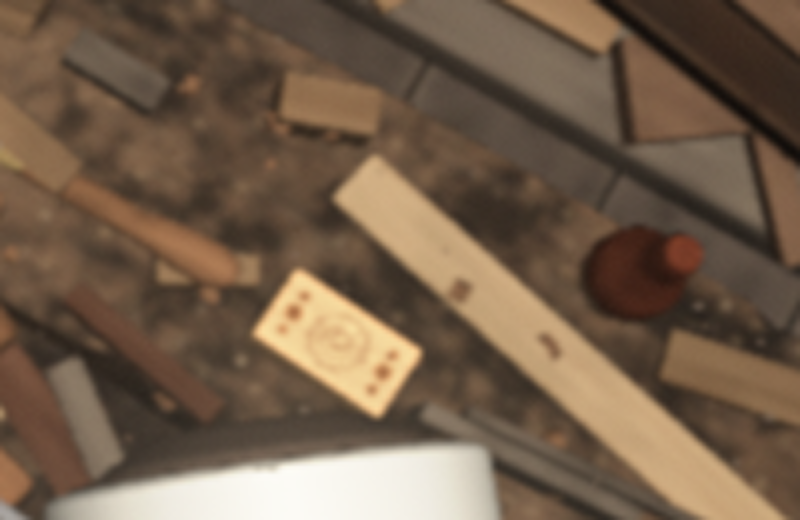

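```bash
python3 - <<'E'
from h import *
c=load("top0")
P=[on(c,390+u/4,170+v/4,0.026) for u,v in [(300,268),(422,352),(378,417),(253,332)]]
P=np.array(P);print(P.round(4),P.mean(0))
for i in range(4):
  d=P[(i+1)%4]-P[i];print(np.linalg.norm(d),np.degrees(np.arctan2(d[1],d[0])))
# walnut candidates + deck
print(proj(load("scene0"),P.mean(0)),proj(load("scene0"),[.48,.39,.05]))
for u,v,n in [(280,75,''),(380,85,''),(375,135,'')]: print(on(c,390+u/4,170+v/4,0.027))
E
python3 - <<'E'
import cv2
im=cv2.imread("pics/scene0.png")
cv2.imwrite("pics/s_a.png",cv2.resize(im[270:400,340:540],None,fx=4,fy=4,interpolation=cv2.INTER_CUBIC))
E
```

```text
[[ 0.4496 -0.1908  0.026 ]
 [ 0.4052 -0.2558  0.026 ]
 [ 0.3695 -0.2314  0.026 ]
 [ 0.4141 -0.1649  0.026 ]] [ 0.40958    -0.21072846  0.026     ]
0.07875107430624785 -124.31864000762424
0.043201971426336874 145.63705972383102
0.0800510953343831 56.19338905012645
0.04393747429218235 -36.05356170846207
[411.96297514 325.72403856] [241.6223205  195.85825216]
[ 0.5562634  -0.18113655  0.027     ]
[ 0.55184891 -0.23579661  0.027     ]
[ 0.52382593 -0.23252018  0.027     ]
```

View pics/s_a.png

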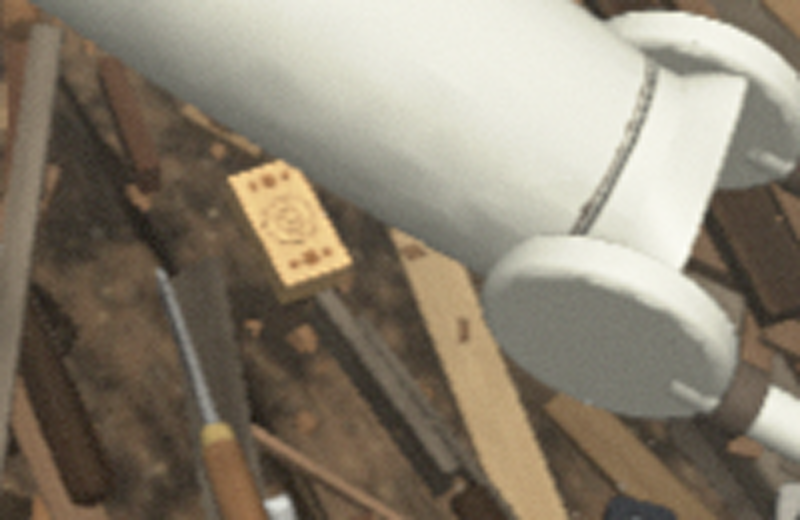

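Emit:
jog_arm(
  moves=[
    {"tx": 0.21,"ty": 0.328,"tz": 0,"yaw": 35,"gripper": 1},
    {"tx": 0.21,"ty": 0.328,"tz": 0,"yaw": 35,"gripper": 1},
    {"tx": 0.21,"ty": 0.328,"tz": 0,"yaw": 35,"gripper": 1},
    {"tx": 0.21,"ty": 0.328,"tz": 0,"yaw": 35,"gripper": 1},
    {"tx": 0.21,"ty": 0.328,"tz": 0,"yaw": 35,"gripper": 1},
    {"tx": 0.21,"ty": 0.328,"tz": 0,"yaw": 35,"gripper": 1},
    {"tx": 0.21,"ty": 0.328,"tz": 0,"yaw": 35,"gripper": 1},
    {"tx": 0.21,"ty": 0.328,"tz": 0,"yaw": 35,"gripper": 1},
    {"tx": 0.21,"ty": 0.328,"tz": 0,"yaw": 35,"gripper": 1},
    {"tx": 0.21,"ty": 0.328,"tz": 0,"yaw": 35,"gripper": 1},
  ],
)

```text
clock: 1.15
tool_pos: [0.4103, -0.2105, 0.2144]
ee_rot: [[0.566, 0.824, -0.001], [0.824, -0.566, -0.0], [-0.0, -0.0, -1.0]]
wrist_force: [0.1, 0.4, 0.7]
width: 0.0919
```

```bash
cat >> h.py <<'E'
def snap(n,tag):
    from cell import robot
    c=robot.camera(n);cv2.imwrite(f"pics/{n}{tag}.png",c["image"][:,:,::-1]);np.savez(f"pics/{n}{tag}.npz",**c);return c
def st():
    from cell import robot
    o=robot.observe();R=o["ee_rot"];print("t",round(o["clock"],2),"tcp",o["tool_pos"].round(4),"jaw",np.degrees(np.arctan2(R[1,1],R[0,1])).round(2),"F",o["wrist_force"].round(1),"w",round(o["width"],4),"q",o["q"].round(1));return o
E
python3 - <<'E'
from h import *
st();snap("wrist",1);snap("top",1)
E
```

```text
t 1.15 tcp [ 0.4103 -0.2105  0.2144] jaw -34.49 F [0.1 0.4 0.7] w 0.0919 q [-42.2  -8.3 109.   -0.   79.3  -7.7]
```

View pics/wrist1.png

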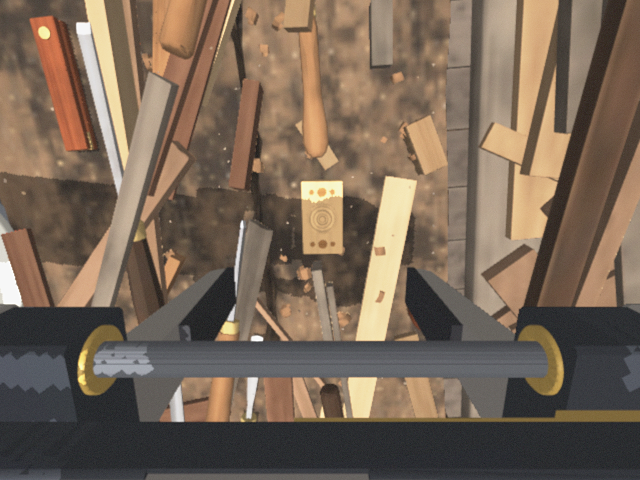

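Run:
```python
from h import *
c=load("wrist1");im=c["image"].astype(int)
m=((im[:,:,0]>150)&(im[:,:,0]-im[:,:,2]>35)).astype(np.uint8)
m[:,:290]=0;m[:,355:]=0;m[:170]=0;m[265:]=0
m=cv2.morphologyEx(m,cv2.MORPH_CLOSE,np.ones((9,9)))
cs,_=cv2.findContours(m,0,1);k=max(cs,key=cv2.contourArea);r=cv2.minAreaRect(k);b=cv2.boxPoints(r);print(r)
P=np.array([on(c,u,v,.026) for u,v in b]);print(P.mean(0))
for i in range(4):
  d=P[(i+1)%4]-P[i];print(np.linalg.norm(d),np.degrees(np.arctan2(d[1],d[0])))
```

```text
((322.0, 213.0), (82.0, 64.0), 90.0)
[ 0.41593566 -0.20598131  0.026     ]
0.06669360585090761 -34.48718318144132
0.08911529072556597 -123.08665074672537
0.07081584271120443 145.51543829329495
0.08911311819968772 54.26272947114162
```

Run:
```python
from h import *
c=load("wrist1");im=c["image"].astype(int)
print(im[215,296:350:3].tolist()); print(im[172:262:4,335].tolist())
hsv=cv2.cvtColor(c["image"],cv2.COLOR_RGB2HSV)
m=((hsv[:,:,2]>165)).astype(np.uint8)
m[:,:295]=0;m[:,350:]=0;m[:170]=0;m[265:]=0
m=cv2.morphologyEx(m,cv2.MORPH_CLOSE,np.ones((5,5)));m=cv2.morphologyEx(m,cv2.MORPH_OPEN,np.ones((5,5)))
cs,_=cv2.findContours(m,0,1);k=max(cs,key=cv2.contourArea);r=cv2.minAreaRect(k);b=cv2.boxPoints(r);print(r)
P=np.array([on(c,u,v,.026) for u,v in b]);print(P.mean(0))
for i in range(4):
  d=P[(i+1)%4]-P[i];print(np.linalg.norm(d),np.degrees(np.arctan2(d[1],d[0])))
```

```text
[[92, 78, 64], [92, 76, 64], [181, 145, 106], [215, 174, 124], [206, 166, 118], [219, 178, 126], [205, 166, 116], [216, 176, 124], [200, 162, 114], [198, 161, 114], [198, 160, 115], [201, 164, 116], [228, 191, 132], [202, 163, 114], [215, 174, 124], [211, 172, 124], [59, 52, 47], [61, 56, 46]]
[[139, 119, 92], [137, 113, 93], [179, 144, 102], [247, 245, 200], [247, 245, 202], [247, 244, 189], [228, 189, 131], [213, 172, 122], [213, 170, 122], [215, 175, 123], [210, 171, 122], [204, 166, 116], [203, 166, 119], [206, 166, 117], [213, 174, 120], [215, 174, 122], [217, 177, 127], [216, 175, 125], [199, 158, 110], [216, 179, 125], [218, 176, 124], [75, 65, 53], [83, 66, 54]]
((325.0, 216.5), (73.0, 48.0), 90.0)
[ 0.41659819 -0.210731    0.026     ]
0.05030573356391014 -34.48694093970957
0.07972106842707274 -123.29365483285504
0.053071697586390146 145.51540437368325
0.07971362138978962 54.71825226641836
```

Run:
```python
from h import *
c=load("wrist1")
for u,v in [(322.5,217.),(301.7,181),(343.4,181),(302.5,253),(343.4,253)]: print(on(c,u,v,.026))
P=[on(c,u,v,.026) for u,v in [(301.7,181),(343.4,181),(343.4,253.5),(302.5,253.5)]];print(np.linalg.norm(P[0]-P[1]),np.linalg.norm(P[1]-P[2]))
```

```text
[ 0.41467347 -0.20877735  0.026     ]
[ 0.4183236  -0.16482317  0.026     ]
[ 0.45437196 -0.18958639  0.026     ]
[ 0.37364143 -0.22957291  0.026     ]
[ 0.41091663 -0.2551767   0.026     ]
0.043734445069623956 0.0792556689453849
```

Emit:
jog_arm(
  moves=[
    {"tx": 0.003,"ty": 0.001,"tz": -0.05,"gripper": 0.45},
    {"tx": 0.003,"ty": 0.001,"tz": -0.1,"gripper": 0.45},
    {"tx": 0.003,"ty": 0.001,"tz": -0.14,"gripper": 0.45},
    {"tx": 0.003,"ty": 0.001,"tz": -0.17,"gripper": 0.45},
    {"tx": 0.003,"ty": 0.001,"tz": -0.19,"gripper": 0.45},
    {"tx": 0.003,"ty": 0.001,"tz": -0.2,"gripper": 0.45},
    {"tx": 0.003,"ty": 0.001,"tz": -0.208,"gripper": 0.45},
    {"tx": 0.003,"ty": 0.001,"tz": -0.208,"gripper": 0.45},
  ],
  newtons=6,
)

```text
invalid input
```

Emit:
jog_arm(
  moves=[
    {"gripper": -0.4},
    {"gripper": -0.4},
    {"gripper": -0.4},
    {"gripper": -0.4},
    {"gripper": -0.4},
    {"gripper": -0.4},
  ],
  newtons=6,
)

```text
invalid input
```

Run:
```python
from h import *
st();snap("wrist",2)
```

```text
t 1.25 tcp [ 0.4098 -0.2118  0.2144] jaw -34.67 F [ 0.2  0.5 -0. ] w 0.0918 q [-42.4  -8.3 109.   -0.   79.3  -7.7]
```

View pics/wrist2.png

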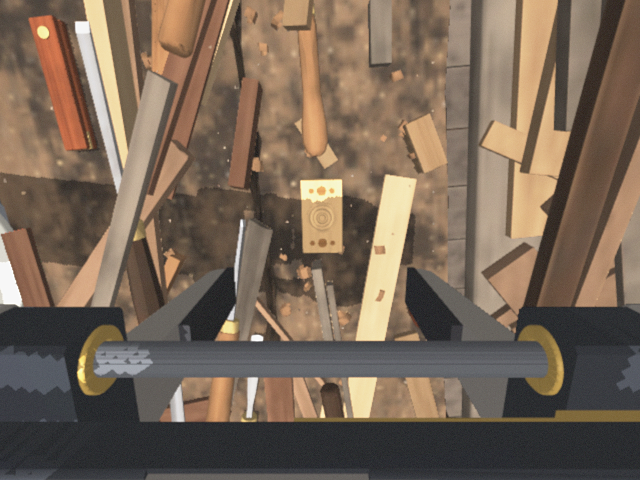

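Emit:
jog_arm(
  moves=[
    {"tx": 0.003,"ty": 0.001,"tz": -0.05,"yaw": 0,"gripper": 0.45},
    {"tx": 0.003,"ty": 0.001,"tz": -0.1,"yaw": 0,"gripper": 0.45},
    {"tx": 0.003,"ty": 0.001,"tz": -0.14,"yaw": 0,"gripper": 0.45},
    {"tx": 0.003,"ty": 0.001,"tz": -0.17,"yaw": 0,"gripper": 0.45},
    {"tx": 0.003,"ty": 0.001,"tz": -0.19,"yaw": 0,"gripper": 0.45},
    {"tx": 0.003,"ty": 0.001,"tz": -0.2,"yaw": 0,"gripper": 0.45},
    {"tx": 0.003,"ty": 0.001,"tz": -0.208,"yaw": 0,"gripper": 0.45},
    {"tx": 0.003,"ty": 0.001,"tz": -0.208,"yaw": 0,"gripper": 0.45},
  ],
  newtons=6,
)

```text
clock: 2.1
tool_pos: [0.413, -0.2104, 0.0064]
ee_rot: [[0.569, 0.822, -0.0], [0.822, -0.569, 0.0], [0.0, -0.001, -1.0]]
wrist_force: [0.0, 0.4, 1.0]
width: 0.0663
```

Emit:
jog_arm(
  moves=[
    {"tx": 0,"ty": 0,"tz": 0,"yaw": 0,"gripper": -0.4},
    {"tx": 0,"ty": 0,"tz": 0,"yaw": 0,"gripper": -0.4},
    {"tx": 0,"ty": 0,"tz": 0,"yaw": 0,"gripper": -0.4},
    {"tx": 0,"ty": 0,"tz": 0,"yaw": 0,"gripper": -0.4},
    {"tx": 0,"ty": 0,"tz": 0,"yaw": 0,"gripper": -0.4},
  ],
  newtons=6,
)

```text
clock: 2.6
tool_pos: [0.4138, -0.2104, 0.0074]
ee_rot: [[0.568, 0.823, 0.001], [0.823, -0.568, -0.001], [-0.0, 0.001, -1.0]]
wrist_force: [-1.1, 1.3, 6.3]
width: 0.0438
```

Run:
```python
from h import *
st();snap("wrist",3)
```

```text
t 2.6 tcp [ 0.4138 -0.2104  0.0074] jaw -34.6 F [-1.1  1.3  6.3] w 0.0438 q [-41.9   9.1 117.7  -0.   53.1  -7.3]
```

View pics/wrist3.png

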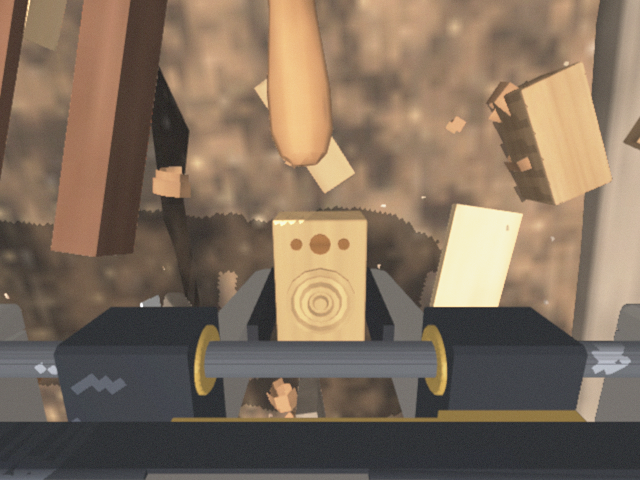

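Emit:
jog_arm(
  moves=[
    {"tx": 0,"ty": 0,"tz": 0.03,"yaw": 0,"gripper": -0.4},
    {"tx": 0,"ty": 0.02,"tz": 0.08,"yaw": 0,"gripper": -0.4},
    {"tx": 0,"ty": 0.06,"tz": 0.12,"yaw": 5,"gripper": -0.4},
    {"tx": 0,"ty": 0.1,"tz": 0.16,"yaw": 10,"gripper": -0.4},
    {"tx": 0,"ty": 0.14,"tz": 0.2,"yaw": 10,"gripper": -0.4},
    {"tx": 0,"ty": 0.18,"tz": 0.24,"yaw": 10,"gripper": -0.4},
    {"tx": 0,"ty": 0.22,"tz": 0.27,"yaw": 10,"gripper": -0.4},
    {"tx": 0,"ty": 0.27,"tz": 0.29,"yaw": 10,"gripper": -0.4},
    {"tx": 0.01,"ty": 0.32,"tz": 0.29,"yaw": 10,"gripper": -0.4},
    {"tx": 0.01,"ty": 0.36,"tz": 0.29,"yaw": 10,"gripper": -0.4},
  ],
  newtons=8,
)

```text
clock: 3.65
tool_pos: [0.4227, 0.1317, 0.2966]
ee_rot: [[0.417, 0.909, 0.004], [0.909, -0.417, 0.0], [0.002, 0.003, -1.0]]
wrist_force: [1.2, -0.2, -0.5]
width: 0.0439
```

Emit:
jog_arm(
  moves=[
    {"tx": 0.01,"ty": 0.04,"tz": 0,"yaw": 0,"gripper": -0.4},
    {"tx": 0.01,"ty": 0.09,"tz": 0,"yaw": 0,"gripper": -0.4},
    {"tx": 0.01,"ty": 0.13,"tz": 0,"yaw": 0,"gripper": -0.4},
    {"tx": 0.01,"ty": 0.13,"tz": 0,"yaw": 0,"gripper": -0.4},
    {"tx": 0.01,"ty": 0.13,"tz": 0,"yaw": 0,"gripper": -0.4},
  ],
)

```text
clock: 4.15
tool_pos: [0.4317, 0.2602, 0.2943]
ee_rot: [[0.415, 0.91, -0.001], [0.91, -0.415, -0.001], [-0.001, -0.001, -1.0]]
wrist_force: [0.0, -0.1, -1.0]
width: 0.0439
```

Run:
```python
from h import *
st();snap("wrist",4);snap("top",4)
```

```text
t 4.15 tcp [0.4317 0.2602 0.2943] jaw -24.5 F [ 0.  -0.1 -1. ] w 0.0439 q [17.3 -4.  96.1 -0.  88.  41.8]
```

View pics/wrist4.png

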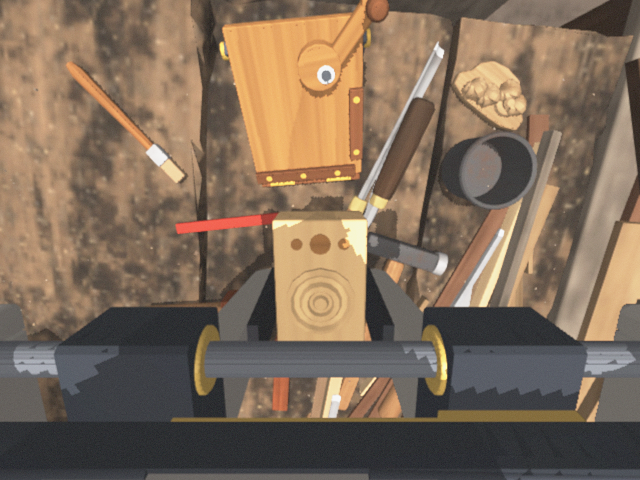

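Run:
```python
import cv2
im=cv2.imread("pics/wrist4.png")
cv2.imwrite("pics/w4a.png",cv2.resize(im[0:200,205:405],None,fx=3,fy=3,interpolation=cv2.INTER_CUBIC)[:600])
```

```text
(no output)
```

View pics/w4a.png

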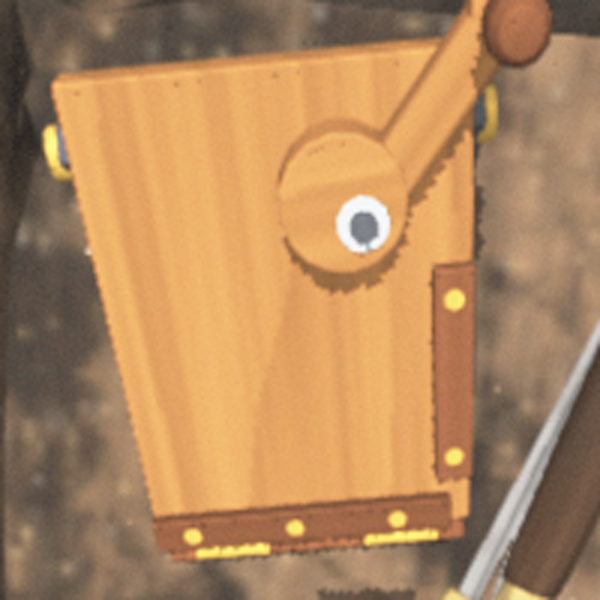

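```bash
cat > deck.py <<'E'
from h import *
from scipy.optimize import least_squares
def R(yaw,t=np.pi/6):
    h=np.array([np.cos(yaw),np.sin(yaw),0]);x=h*np.cos(t)+np.array([0,0,np.sin(t)]);y=np.array([-h[1],h[0],0]);return np.c_[x,y,np.cross(x,y)]
def resid(p,obs):
    M=R(p[3]);r=[]
    for c,P,uv in obs:
        r.append(proj(c,p[:3]+M@(np.array(P)/1000))-uv)
    return np.array(r)
def fit(obs):
    f=lambda p:resid(p,obs).ravel()
    s=least_squares(f,[.43,.33,.03,np.radians(66)],loss='soft_l1',x_scale=[.01,.01,.01,.02]);return s.x
E
python3 - <<'E'
from deck import *
w=load("wrist4");t=load("top0")
pts=[((146,110,0),(56,88)),((86,0,7),(434,266)),((86,-14,7),(472,263)),((8,-14,7),(470,480)),((8,0,7),(436,474)),((0,110,7),(155,518)),((0,-6,7),(449,494)),((-14,-14,0),(467,524)),((105.7,22,20),(364,226)),((-14,110,7),(165,549))]
A=[(w,P,np.array([205+u/3,v/3])) for P,(u,v) in pts]
pt=[((146,110,0),(70,285)),((0,-6,7),(322,222)),((105.7,22,20),(182,187)),((0,110,7),(268,362)),((86,0,7),(222,170)),((86,-14,7),(225,153)),((8,0,7),(312,212))]
B=[(t,P,np.array([130+u/3,140+v/3])) for P,(u,v) in pt]
for o in (A,B,A+B):
    p=fit(o);print(p[:3].round(4),np.degrees(p[3]).round(2));print(resid(p,o).round(1).tolist())
E
```

```text
[0.4885 0.301  0.054 ] 70.4
[[0.1, -0.2], [-0.8, 1.0], [0.7, 0.7], [0.4, -2.2], [-0.4, 0.9], [0.0, 0.4], [0.4, -0.2], [0.4, -3.9], [-0.0, -0.0], [-0.9, -0.1]]
[0.4896 0.3049 0.0343] 70.78
[[0.5, -0.4], [1.4, -3.3], [0.4, 0.4], [-0.7, 0.1], [-2.2, 0.3], [-0.6, -0.2], [0.5, 1.1]]
[0.4883 0.3012 0.0526] 70.48
[[0.1, 0.4], [-1.2, 1.1], [0.2, 0.8], [0.0, -2.3], [-0.8, 0.8], [0.0, 0.4], [0.1, -0.4], [0.1, -4.0], [-0.4, 0.3], [-0.9, -0.1], [-0.3, -1.6], [2.0, -4.4], [0.3, -1.1], [-0.6, -0.4], [-2.0, -1.2], [-0.4, -1.7], [1.0, -0.0]]
```

Run:
```python
from deck import *
w=load("wrist4");t=load("top0")
def blobs(im,x0,y0,x1,y1):
    return None
# candidates: (wrist crop, top crop)
prs={'screw':((364,226),(183,187)),'s_up':((454,300),(234,166)),'s_lo':((454,457),(308,202)),'l1':((193,536),(283,350)),'l2':((295,528),(305,297)),'l3':((398,519),(327,244))}
for n,(a,b) in prs.items():
    p1,d1=ray(w,205+a[0]/3,a[1]/3);p2,d2=ray(t,130+b[0]/3,140+b[1]/3)
    d1/=np.linalg.norm(d1);d2/=np.linalg.norm(d2)
    s=np.linalg.lstsq(np.c_[d1,-d2],p2-p1,rcond=None)[0];A=p1+s[0]*d1;B=p2+s[1]*d2
    print(n,A.round(4),B.round(4),np.linalg.norm(A-B).round(4))
    for o,z in ((.035,0),):pass
```

```text
screw [0.4975 0.3895 0.1005] [0.4973 0.3901 0.1006] 0.0007
s_up [0.5178 0.3575 0.0861] [0.5161 0.3588 0.0859] 0.0021
s_lo [0.4992 0.3078 0.064 ] [0.4963 0.3096 0.0637] 0.0034
l1 [0.3931 0.3226 0.0523] [0.3921 0.3242 0.0525] 0.0019
l2 [0.4317 0.3085 0.0527] [0.4301 0.3104 0.0528] 0.0025
l3 [0.4706 0.2947 0.0534] [0.4684 0.2963 0.0532] 0.0028
```

Emit:
jog_arm(
  moves=[
    {"tx": -0.05,"ty": 0.0,"tz": 0,"yaw": 0,"gripper": -0.4},
    {"tx": -0.1,"ty": 0.02,"tz": 0,"yaw": 0,"gripper": -0.4},
    {"tx": -0.1,"ty": 0.06,"tz": 0,"yaw": 0,"gripper": -0.4},
    {"tx": -0.1,"ty": 0.06,"tz": 0,"yaw": 0,"gripper": -0.4},
    {"tx": -0.1,"ty": 0.06,"tz": 0,"yaw": 0,"gripper": -0.4},
  ],
)

```text
clock: 4.75
tool_pos: [0.3324, 0.3191, 0.295]
ee_rot: [[0.417, 0.909, 0.001], [0.909, -0.417, -0.0], [-0.0, 0.001, -1.0]]
wrist_force: [0.7, -0.5, -1.0]
width: 0.0441
```

Run:
```python
from h import *
st();snap("wrist",5)
im=cv2.imread("pics/wrist5.png")
cv2.imwrite("pics/w5a.png",cv2.resize(im[0:200,300:500],None,fx=3,fy=3,interpolation=cv2.INTER_CUBIC)[:600])
```

```text
t 4.75 tcp [0.3324 0.3191 0.295 ] jaw -24.63 F [ 0.7 -0.5 -1. ] w 0.0441 q [ 28.8 -10.9 102.2  -0.   88.7  53.4]
```

View pics/wrist5.png

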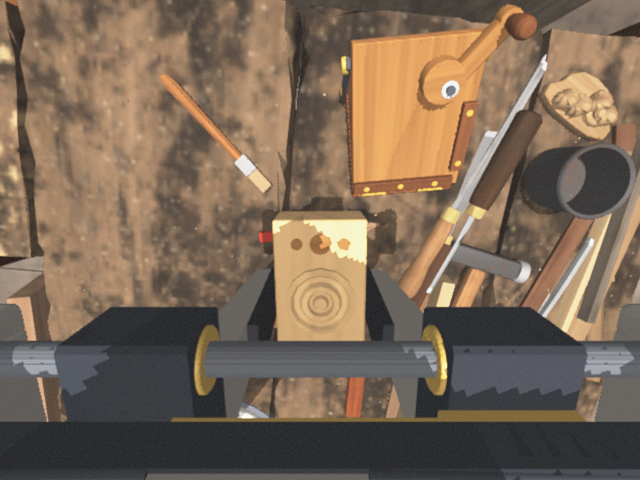

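View pics/w5a.png

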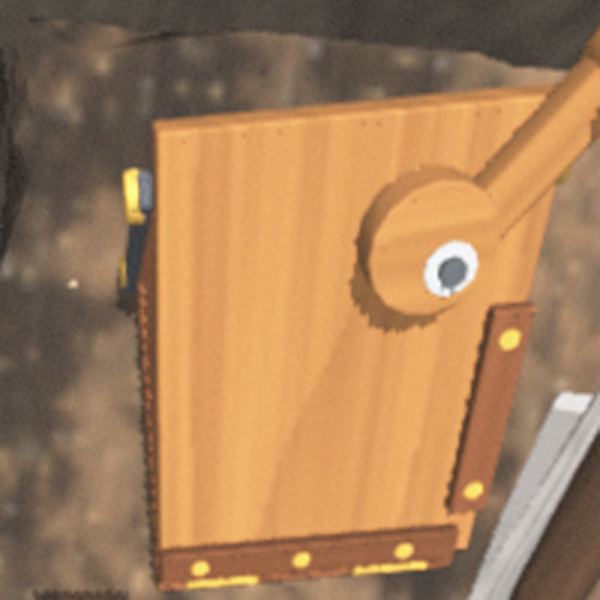

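Run:
```python
from deck import *
w=load("wrist4");v=load("wrist5");t=load("top0")
def W(u,y):return np.array([205+u/3-.33,y/3-.33])
def V(u,y):return np.array([300+u/3-.33,y/3-.33])
def T(u,y):return np.array([130+u/3-.33,140+y/3-.33])
# free nail positions along: unknown heights 8
obs=[]
K={'sc':((105.7,22,20),(364,226),(451,270),(183,187)),
 'sA':((86,0,7),(434,266),(493,305),None),'sB':((86,-14,7),(472,263),(535,303),(225,153)),
 'l0':((0,110,7),(155,518),(162,549),None),'lR':((0,-6,7),(449,494),(457,526),None),
 'c':((146,110,0),(56,88),(157,129),(70,285)),}
for n,(P,a,b,c) in K.items():
    obs.append((w,P,W(*a)));obs.append((v,P,V(*b)))
    if c: obs.append((t,P,T(*c)))
for sel in ([w],[v],[w,v],[w,v,t]):
    o=[q for q in obs if any(q[0] is s for s in sel)]
    p=fit(o);print(p[:3].round(4),np.degrees(p[3]).round(2));print(resid(p,o).round(1).tolist())
N={'s_up':((454,300),(510,339),(234,166)),'s_lo':((454,457),(473,490),(308,202)),'l1':((193,536),(201,569),(283,350)),'l2':((295,528),(302,560),(305,297)),'l3':((398,519),(404,551),(327,244)),'sc':K['sc'][1:],'c':K['c'][1:]}
M=R(p[3])
for n,(a,b,c) in N.items():
  for use in ((0,1),(0,2),(1,2)):
    rs=[ray(w,*W(*a)),ray(v,*V(*b)),ray(t,*T(*c))]
    A=0;B=0
    for i in use:
        q,d=rs[i];d=d/np.linalg.norm(d);Q=np.eye(3)-np.outer(d,d);A=A+Q;B=B+Q@q
    X=np.linalg.solve(A,B);print(n,use,X.round(4),"deck",(M.T@(X-p[:3])*1000).round(1))
```

```text
[0.4885 0.3018 0.0531] 70.47
[[-0.2, -0.3], [-0.9, 0.7], [0.5, 0.4], [0.1, 0.2], [0.4, -0.6], [0.0, -0.3]]
[0.4884 0.3015 0.0569] 70.09
[[-0.4, -1.1], [-0.2, 0.7], [-0.1, 0.1], [-0.1, 0.4], [0.4, -0.2], [0.4, -0.1]]
[0.4885 0.3014 0.0563] 70.21
[[0.4, -0.8], [-0.7, -0.9], [-0.2, 0.4], [-0.5, 0.9], [1.3, 0.2], [-0.4, 0.3], [-0.3, 0.2], [-0.1, 0.6], [0.8, -0.2], [0.3, -0.1], [-0.2, -1.8], [0.1, 0.5]]
[0.4885 0.3014 0.056 ] 70.28
[[0.3, -0.6], [-0.9, -0.7], [-0.1, -1.3], [-0.3, 0.5], [-0.7, 1.0], [1.2, 0.3], [-0.6, 0.4], [-0.4, -2.0], [-0.2, 0.3], [-0.1, 0.7], [0.8, -0.1], [0.2, -0.1], [-0.2, -1.5], [-0.1, 0.9], [-0.6, -1.8]]
s_up (0, 1) [0.5147 0.3562 0.1058] deck [77.3 -6.2 13. ]
s_up (0, 2) [0.5161 0.3579 0.0917] deck [72.  -7.  -0.3]
s_up (1, 2) [0.5126 0.3558 0.1084] deck [77.7 -4.4 15.7]
s_lo (0, 1) [0.498  0.3089 0.0757] deck [18.8 -6.4 12. ]
s_lo (0, 2) [0.4976 0.3091 0.0668] deck [14.4 -6.   4.2]
s_lo (1, 2) [0.4957 0.3088 0.0779] deck [19.2 -4.2 14.3]
l1 (0, 1) [0.3949 0.3229 0.0652] deck [-5.2 95.4 13.6]
l1 (0, 2) [0.3929 0.3238 0.055 ] deck [-10.1  97.5   4.7]
l1 (1, 2) [0.3931 0.3229 0.0643] deck [-6.1 97.  13.2]
l2 (0, 1) [0.4323 0.3094 0.0642] deck [-5.8 55.6 12.9]
l2 (0, 2) [0.431  0.3099 0.0555] deck [-10.1  56.9   5.3]
l2 (1, 2) [0.4305 0.3094 0.065 ] deck [-5.8 57.2 13.8]
l3 (0, 1) [0.4701 0.2958 0.0634] deck [-6.1 15.4 12.2]
l3 (0, 2) [0.4695 0.296  0.056 ] deck [-9.9 16.1  5.8]
l3 (1, 2) [0.4683 0.2958 0.0649] deck [-5.9 17.1 13.7]
sc (0, 1) [0.4944 0.3845 0.1296] deck [106.4  22.4  23.6]
sc (0, 2) [0.4965 0.3888 0.1081] deck [99.7 22.   2.7]
sc (1, 2) [0.4914 0.3839 0.1351] deck [107.7  25.   29.2]
c (0, 1) [0.4275 0.4574 0.1285] deck [145.7 110.   -0.4]
c (0, 2) [0.4258 0.4597 0.1186] deck [142.1 112.4  -9.8]
c (1, 2) [0.4236 0.4538 0.1419] deck [148.3 112.5  13.7]
```

Emit:
jog_arm(
  moves=[
    {"tx": 0.04,"ty": 0.01,"tz": -0.02,"yaw": 2,"gripper": -0.4},
    {"tx": 0.08,"ty": 0.02,"tz": -0.04,"yaw": 5,"gripper": -0.4},
    {"tx": 0.119,"ty": 0.027,"tz": -0.07,"yaw": 5,"gripper": -0.4},
    {"tx": 0.119,"ty": 0.027,"tz": -0.11,"yaw": 5,"gripper": -0.4},
    {"tx": 0.119,"ty": 0.027,"tz": -0.15,"yaw": 5,"gripper": -0.4},
    {"tx": 0.119,"ty": 0.027,"tz": -0.165,"yaw": 5,"gripper": -0.4},
    {"tx": 0.119,"ty": 0.027,"tz": -0.165,"yaw": 5,"gripper": -0.4},
    {"tx": 0.119,"ty": 0.027,"tz": -0.165,"yaw": 5,"gripper": -0.4},
  ],
  newtons=5,
)

```text
clock: 5.6
tool_pos: [0.4521, 0.3464, 0.1316]
ee_rot: [[0.337, 0.942, 0.001], [0.942, -0.337, 0.0], [0.001, 0.001, -1.0]]
wrist_force: [-1.4, -0.8, -1.0]
width: 0.0441
```

Run:
```python
from h import *
st();snap("wrist",6);snap("top",6);snap("scene",6)
im=cv2.imread("pics/top6.png")
cv2.imwrite("pics/t6a.png",cv2.resize(im[140:340,130:330],None,fx=3,fy=3,interpolation=cv2.INTER_CUBIC))
```

```text
t 5.6 tcp [0.4521 0.3464 0.1316] jaw -19.66 F [-1.4 -0.8 -1. ] w 0.0441 q [25.3 12.6 97.2 -0.  70.1 45. ]
```

View pics/wrist6.png

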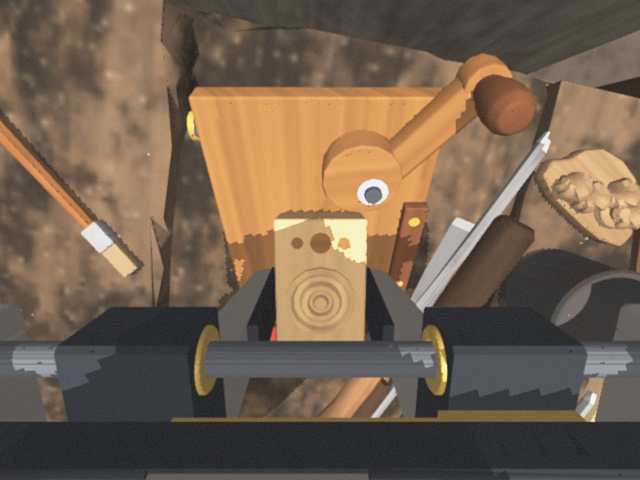

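View pics/t6a.png

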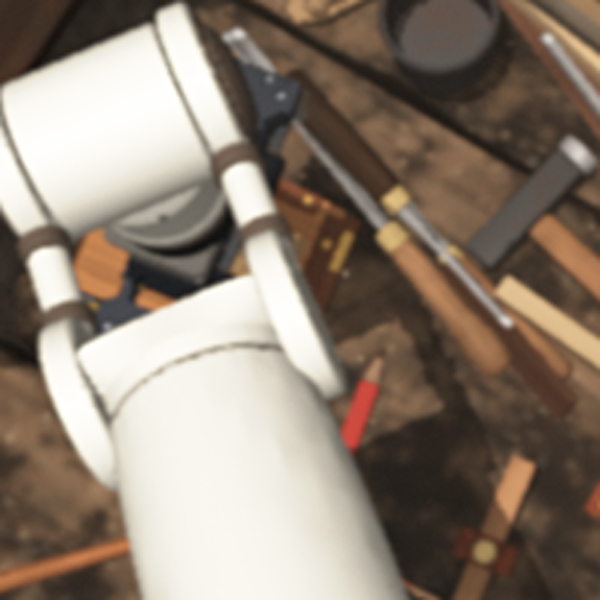

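View pics/scene6.png

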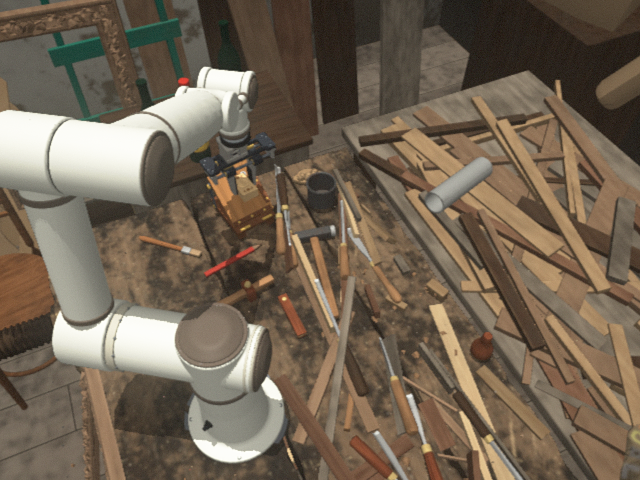

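Run:
```python
import cv2
im=cv2.imread("pics/scene6.png")
cv2.imwrite("pics/s6a.png",cv2.resize(im[120:270,180:330],None,fx=4,fy=4,interpolation=cv2.INTER_CUBIC))
im=cv2.imread("pics/wrist6.png")
cv2.imwrite("pics/w6a.png",cv2.resize(im[70:300,170:450],None,fx=2.5,fy=2.5,interpolation=cv2.INTER_CUBIC))
```

```text
(no output)
```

View pics/s6a.png

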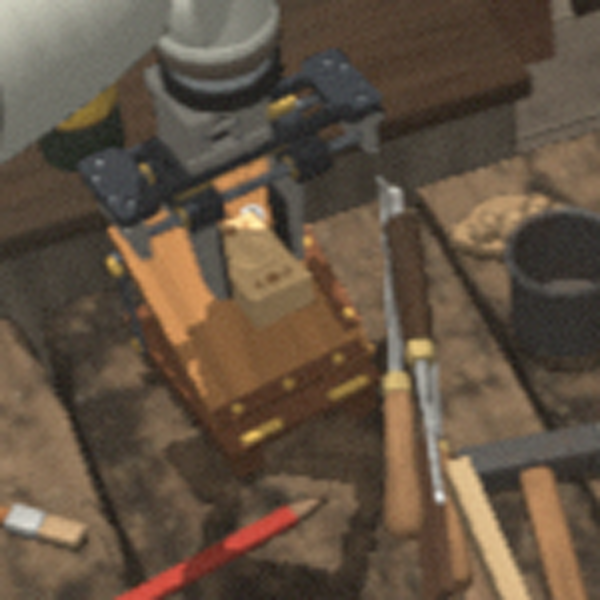

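View pics/w6a.png

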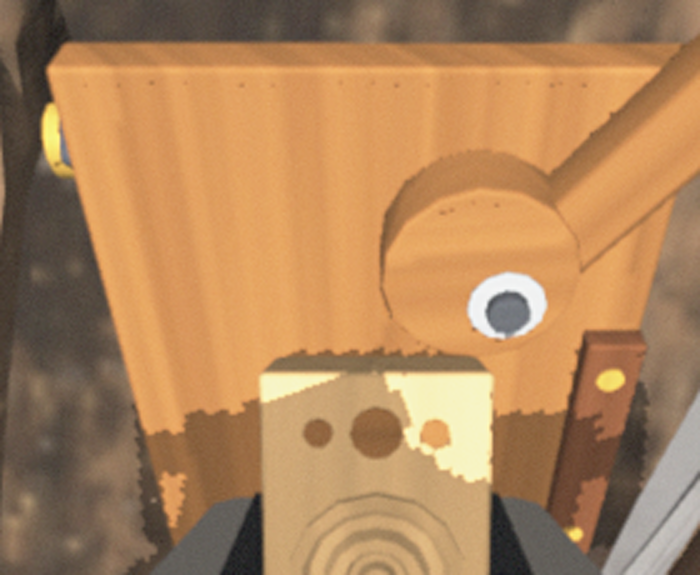

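Run:
```python
from deck import *
w=load("wrist4");v=load("wrist5");t=load("top0");x=load("wrist6");s=load("scene6")
W=lambda u,y:np.array([205+u/3-.33,y/3-.33]);V=lambda u,y:np.array([300+u/3-.33,y/3-.33]);T=lambda u,y:np.array([130+u/3-.33,140+y/3-.33])
X=lambda u,y:np.array([170+u/2.5-.3,70+y/2.5-.3])
obs=[(x,(146,110,0),X(50,68)),(x,(105.7,22,20),X(508,311)),(x,(86,0,7),X(585,347)),(x,(86,-14,7),X(643,347))]
p=fit(obs);print(p,np.degrees(p[3]));print(resid(p,obs).round(1).tolist())
K=[((105.7,22,20),(364,226),(451,270)),((86,0,7),(434,270),(493,309)),((86,-14,7),(472,267),(535,307)),((0,110,7),(155,518),(162,549)),((0,-6,7),(449,494),(457,526)),((146,110,0),(56,88),(157,129))]
o2=obs+[(w,P,W(*a)) for P,a,b in K]+[(v,P,V(*b)) for P,a,b in K]
p=fit(o2);print(p,np.degrees(p[3]));print(resid(p,o2).round(1).tolist())
M=R(p[3])
for z in (.046,.051,.056,.061):
  q=p.copy();q[2]=z
  print(z,[proj(s,q[:3]+M@(np.array(a)/1000)).round(1).tolist() for a in((-7,97,7),(-7,57,7),(-7,16,7))])
print("obs",(239.5,222),(252,215.75),(264.5,209.5))
# plane-based nail positions from top with p
```

```text
[0.48655317 0.29984046 0.05814218 1.21849924] 69.81486388320937
[[0.1, 0.0], [-0.9, -0.2], [-0.1, -0.0], [0.9, 0.2]]
[0.4872941  0.30025763 0.0582235  1.22235008] 70.03550069746626
[[0.2, -0.5], [-0.4, -1.3], [0.5, -1.1], [1.5, -1.0], [0.1, 0.4], [-0.4, 0.4], [1.2, 0.2], [-1.1, 1.3], [0.4, 1.3], [-1.0, -1.2], [-0.4, 0.4], [-0.2, 0.9], [-0.1, 0.3], [-0.5, 1.8], [0.3, 1.3], [0.0, 1.3]]
0.046 [[239.1, 225.5], [251.8, 219.2], [264.5, 212.9]]
0.051 [[238.9, 224.4], [251.6, 218.0], [264.4, 211.7]]
0.056 [[238.7, 223.2], [251.4, 216.9], [264.2, 210.5]]
0.061 [[238.5, 222.0], [251.3, 215.7], [264.1, 209.3]]
obs (239.5, 222) (252, 215.75) (264.5, 209.5)
```

Emit:
jog_arm(
  moves=[
    {"tx": 0,"ty": 0,"tz": -0.01,"yaw": 0,"gripper": -0.4},
    {"tx": 0,"ty": 0,"tz": -0.018,"yaw": 0,"gripper": -0.4},
    {"tx": 0,"ty": 0,"tz": -0.022,"yaw": 0,"gripper": -0.4},
    {"tx": 0,"ty": 0,"tz": -0.026,"yaw": 0,"gripper": -0.4},
    {"tx": 0,"ty": 0,"tz": -0.03,"yaw": 0,"gripper": -0.4},
    {"tx": 0,"ty": 0,"tz": -0.03,"yaw": 0,"gripper": -0.4},
  ],
  newtons=4,
)

```text
clock: 6.35
tool_pos: [0.451, 0.3468, 0.0993]
ee_rot: [[0.336, 0.942, -0.001], [0.942, -0.336, -0.0], [-0.0, -0.0, -1.0]]
wrist_force: [-0.4, -0.6, -1.1]
width: 0.0437
```

Emit:
jog_arm(
  moves=[
    {"tx": 0,"ty": 0,"tz": -0.003,"yaw": 0,"gripper": -0.4},
    {"tx": 0,"ty": 0,"tz": -0.006,"yaw": 0,"gripper": -0.4},
    {"tx": 0,"ty": 0,"tz": -0.008,"yaw": 0,"gripper": -0.4},
    {"tx": 0,"ty": 0,"tz": -0.008,"yaw": 0,"gripper": -0.4},
  ],
)

```text
clock: 6.75
tool_pos: [0.4512, 0.3469, 0.0917]
ee_rot: [[0.336, 0.942, 0.0], [0.942, -0.336, 0.0], [0.0, -0.0, -1.0]]
wrist_force: [0.2, 0.3, -1.5]
width: 0.0439
```

Run:
```python
from h import *
st();snap("wrist",7);snap("scene",7)
im=cv2.imread("pics/scene7.png")
cv2.imwrite("pics/s7a.png",cv2.resize(im[120:270,180:330],None,fx=4,fy=4,interpolation=cv2.INTER_CUBIC))
```

```text
t 6.75 tcp [0.4512 0.3469 0.0917] jaw -19.62 F [ 0.2  0.3 -1.5] w 0.0439 q [25.4 15.4 98.8  0.  65.8 45. ]
```

View pics/wrist7.png

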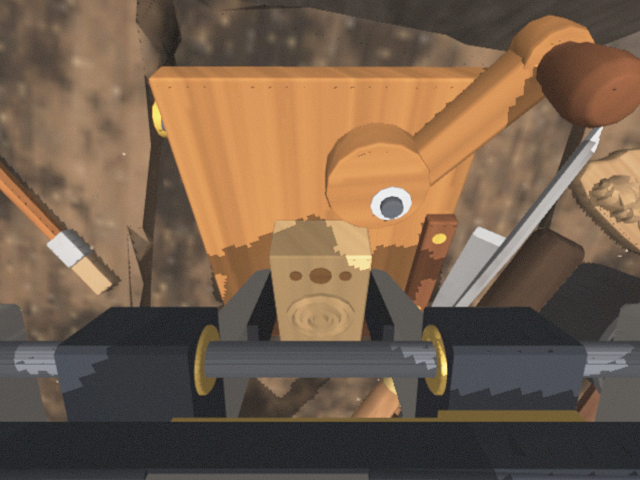

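View pics/s7a.png

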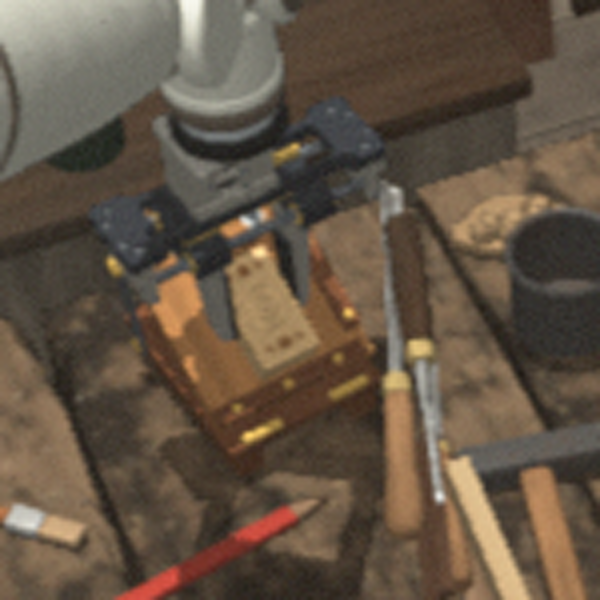

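Emit:
jog_arm(
  moves=[
    {"tx": 0,"ty": 0,"tz": -0.002,"yaw": 0,"gripper": -0.4},
    {"tx": 0,"ty": 0,"tz": -0.004,"yaw": 0,"gripper": -0.4},
    {"tx": 0,"ty": 0,"tz": -0.005,"yaw": 0,"gripper": -0.4},
    {"tx": 0,"ty": 0,"tz": -0.005,"yaw": 0,"gripper": -0.4},
  ],
)

```text
clock: 7.25
tool_pos: [0.4515, 0.3473, 0.0878]
ee_rot: [[0.336, 0.942, 0.001], [0.942, -0.336, 0.001], [0.001, 0.001, -1.0]]
wrist_force: [-1.7, 0.2, 5.7]
width: 0.044
```

Run:
```python
from h import *
st();snap("wrist",8);snap("scene",8)
im=cv2.imread("pics/scene8.png")
a=cv2.resize(im[150:240,200:300],None,fx=5,fy=5,interpolation=cv2.INTER_CUBIC)
b=cv2.imread("pics/wrist8.png")[150:350,240:480]
cv2.imwrite("pics/s8a.png",np.hstack([a,cv2.resize(b,(0,0),fx=1.2,fy=1.2)[:,:288] if 0 else cv2.copyMakeBorder(cv2.resize(b,(0,0),fx=1.2,fy=1.2),0,210,0,0,0)[:450]]))
```

```text
t 7.25 tcp [0.4515 0.3473 0.0878] jaw -19.61 F [-1.7  0.2  5.7] w 0.044 q [25.4 15.7 98.9  0.  65.3 45. ]
```

View pics/s8a.png

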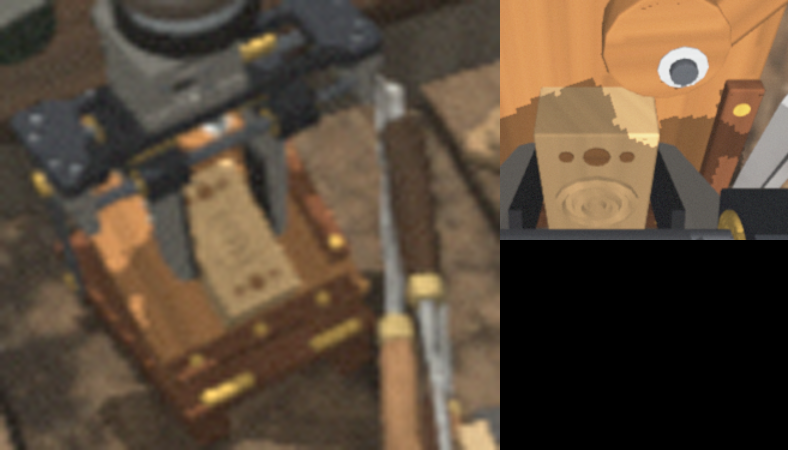

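Emit:
jog_arm(
  moves=[
    {"tx": 0,"ty": 0,"tz": 0.001,"yaw": 0,"gripper": 0.2},
    {"tx": 0,"ty": 0,"tz": 0.001,"yaw": 0,"gripper": 0.2},
    {"tx": 0,"ty": 0,"tz": 0.001,"yaw": 0,"gripper": 0.2},
    {"tx": 0,"ty": 0,"tz": 0.02,"yaw": 0,"gripper": 0.2},
    {"tx": 0,"ty": 0,"tz": 0.05,"yaw": 0,"gripper": 0.2},
    {"tx": 0,"ty": 0,"tz": 0.1,"yaw": 0,"gripper": 0.2},
    {"tx": -0.02,"ty": -0.04,"tz": 0.13,"yaw": 0,"gripper": -1},
    {"tx": -0.03,"ty": -0.08,"tz": 0.15,"yaw": 0,"gripper": -1},
    {"tx": -0.03,"ty": -0.08,"tz": 0.15,"yaw": 0,"gripper": -1},
    {"tx": -0.03,"ty": -0.08,"tz": 0.15,"yaw": 0,"gripper": -1},
  ],
)

```text
clock: 8.35
tool_pos: [0.4215, 0.2665, 0.2374]
ee_rot: [[0.337, 0.941, 0.001], [0.941, -0.337, 0.001], [0.001, 0.001, -1.0]]
wrist_force: [-0.4, 0.2, -0.7]
width: 0.0252
```

Run:
```python
from h import *
st();snap("wrist",9)
```

```text
t 8.35 tcp [0.4215 0.2665 0.2374] jaw -19.7 F [-0.4  0.2 -0.7] w 0.0252 q [ 18.4  -3.4 101.9   0.   81.4  38.1]
```

View pics/wrist9.png

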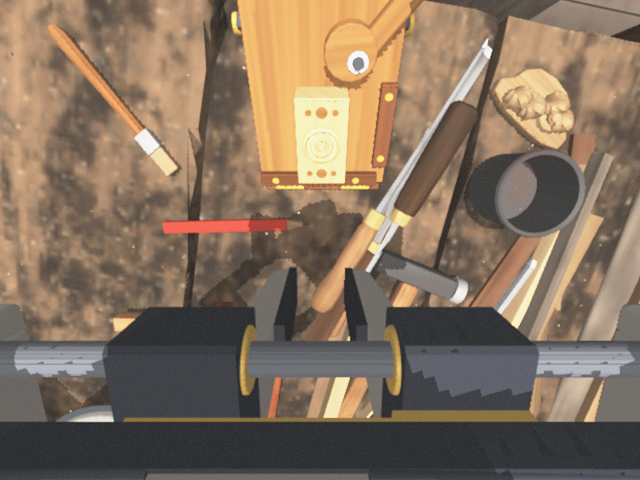

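Run:
```python
import cv2
im=cv2.imread("pics/wrist9.png")
cv2.imwrite("pics/w9a.png",cv2.resize(im[0:200,220:440],None,fx=3,fy=3,interpolation=cv2.INTER_CUBIC))
```

```text
(no output)
```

View pics/w9a.png

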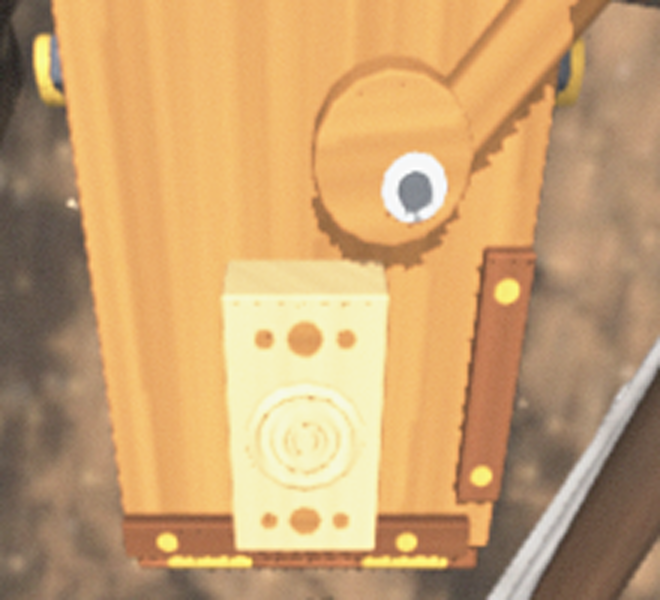

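```bash
cat > est.py <<'E'
from deck import *
w=load("wrist4");v=load("wrist5");x=load("wrist6");n=load("wrist9")
W=lambda u,y:np.array([205+u/3-.33,y/3-.33]);V=lambda u,y:np.array([300+u/3-.33,y/3-.33])
X=lambda u,y:np.array([170+u/2.5-.3,70+y/2.5-.3]);N=lambda u,y:np.array([220+u/3-.33,y/3-.33])
obs=[(x,(146,110,0),X(50,68)),(x,(105.7,22,20),X(508,311)),(x,(86,0,7),X(585,347)),(x,(86,-14,7),X(643,347))]
K=[((105.7,22,20),(364,226),(451,270)),((86,0,7),(434,270),(493,309)),((86,-14,7),(472,267),(535,307)),((0,110,7),(155,518),(162,549)),((0,-6,7),(449,494),(457,526)),((146,110,0),(56,88),(157,129))]
o9=[(n,P,N(*a)) for P,a in [((86,0,7),(485,262)),((86,-14,7),(535,262)),((0,110,7),(123,516)),((0,-6,7),(468,516)),((105.7,22,20),(415,190))]]
o2=obs+[(w,P,W(*a)) for P,a,b in K]+[(v,P,V(*b)) for P,a,b in K]+o9
def ondeck(p,c,uv,z):
    M=R(p[3]);o,d=ray(c,*uv);o=M.T@(o-p[:3]);d=M.T@d;return (o+d*(z/1000-o[2])/d[2])*1000
E
python3 - <<'E'
from est import *
for o in (o9,o2):
  p=fit(o);print(p,np.degrees(p[3]));print(resid(p,o9).round(1).tolist())
  for a in [(223,295),(388,295),(375,550),(237,550)]: print(ondeck(p,n,N(*a),26).round(1))
E
```

```text
[0.48737888 0.30057217 0.05241648 1.21038349] 69.34986553216875
[[-0.1, -1.4], [-0.1, -1.1], [0.2, -0.2], [-0.5, 1.8], [0.4, 1.8]]
[81.8 72.1 26. ]
[82.6 27.8 26. ]
[ 0.8 25.9 26. ]
[-0.1 70.7 26. ]
[0.48720753 0.30029122 0.05787973 1.2209525 ] 69.95542506077913
[[0.1, -2.3], [0.4, -2.2], [-0.7, 1.6], [0.4, 2.3], [-0.1, 0.7]]
[82.1 71.  26. ]
[82.4 27.6 26. ]
[ 2.  26.4 26. ]
[ 1.7 70.4 26. ]
```

```bash
cat >> est.py <<'E'
p=np.array([.4872,.3003,.0595,np.radians(70)])
M=R(p[3])
def world(x,y,z): return p[:3]+M@(np.array([x,y,z])/1000)
def dk(P): return M.T@(np.asarray(P)-p[:3])*1000
E
python3 - <<'E'
from est import *
for a in [(38,105,12),(38,62,12),(38,22,12)]: print(a,world(*a).round(4))
print(M.round(3))
# knob from wrist9/6 : q estimate: project knob points
for q in (0,.1,.2,.3,.4):
    a=q-.785;k=world(105.7+65*np.cos(a),22+65*np.sin(a),45);print(q,k.round(4),proj(x,k).round(1),proj(w,k).round(1),proj(load("wrist7"),k).round(1))
E
```

```text
(38, 105, 12) [0.3977 0.3615 0.0889]
(38, 62, 12) [0.4381 0.3468 0.0889]
(38, 22, 12) [0.4757 0.3331 0.0889]
[[ 0.296 -0.94  -0.171]
 [ 0.814  0.342 -0.47 ]
 [ 0.5    0.     0.866]]
0 [0.5469 0.3944 0.1743] [523.4 131. ] [384.7  17.4] [624.1 120.9]
0.1 [0.5437 0.3996 0.1765] [514.9 119.1] [378.7  11.2] [615.4 102.8]
0.2 [0.5399 0.4045 0.1784] [504.2 108.1] [371.9   5.6] [602.7  85.6]
0.3 [0.5356 0.4091 0.1801] [491.4  98.2] [364.5   0.9] [586.2  69.8]
0.4 [0.5309 0.4134 0.1814] [476.4  89.7] [356.5  -2.9] [565.7  55.9]
```

Emit:
jog_arm(
  moves=[
    {"tx": -0.01,"ty": 0.045,"tz": 0,"yaw": 0,"gripper": -1},
    {"tx": -0.024,"ty": 0.095,"tz": -0.02,"yaw": 0,"gripper": -1},
    {"tx": -0.024,"ty": 0.095,"tz": -0.06,"yaw": 0,"gripper": -1},
    {"tx": -0.024,"ty": 0.095,"tz": -0.1,"yaw": 0,"gripper": -1},
    {"tx": -0.024,"ty": 0.095,"tz": -0.13,"yaw": 0,"gripper": -1},
    {"tx": -0.024,"ty": 0.095,"tz": -0.14,"yaw": 0,"gripper": -1},
    {"tx": -0.024,"ty": 0.095,"tz": -0.148,"yaw": 0,"gripper": -1},
    {"tx": -0.024,"ty": 0.095,"tz": -0.148,"yaw": 0,"gripper": -1},
  ],
)

```text
clock: 9.2
tool_pos: [0.3971, 0.362, 0.0886]
ee_rot: [[0.335, 0.942, -0.001], [0.942, -0.335, -0.0], [-0.0, -0.001, -1.0]]
wrist_force: [-0.5, 0.2, 0.4]
width: 0.0005
```

Run:
```python
from est import *
o=st();print(dk(o["tool_pos"]));snap("wrist",10)
```

```text
t 9.2 tcp [0.3971 0.362  0.0886] jaw -19.6 F [-0.5  0.2  0.4] w 0.0005 q [ 29.5  11.3 104.1   0.   64.7  49.1]
[ 38.08666989 105.73227818  11.56386603]
```

View pics/wrist10.png

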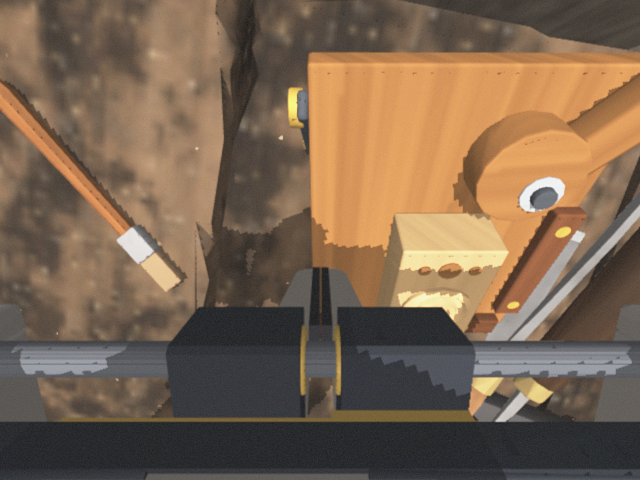

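Emit:
jog_arm(
  moves=[
    {"tx": 0.008,"ty": -0.003,"tz": 0,"yaw": 0,"gripper": -1},
    {"tx": 0.014,"ty": -0.005,"tz": 0,"yaw": 0,"gripper": -1},
    {"tx": 0.019,"ty": -0.007,"tz": 0,"yaw": 0,"gripper": -1},
    {"tx": 0.024,"ty": -0.009,"tz": 0,"yaw": 0,"gripper": -1},
    {"tx": 0.028,"ty": -0.01,"tz": 0,"yaw": 0,"gripper": -1},
    {"tx": 0.032,"ty": -0.012,"tz": 0,"yaw": 0,"gripper": -1},
    {"tx": 0.035,"ty": -0.013,"tz": 0,"yaw": 0,"gripper": -1},
    {"tx": 0.038,"ty": -0.014,"tz": 0,"yaw": 0,"gripper": -1},
    {"tx": 0.038,"ty": -0.014,"tz": 0,"yaw": 0,"gripper": -1},
  ],
)

```text
clock: 10.15
tool_pos: [0.4351, 0.3488, 0.0901]
ee_rot: [[0.336, 0.942, -0.001], [0.942, -0.336, 0.002], [0.002, -0.002, -1.0]]
wrist_force: [-4.5, 2.7, 4.3]
width: 0.0004
```

Run:
```python
from est import *
o=st();print(dk(o["tool_pos"]),M.T@o["wrist_force"]);snap("wrist",11);snap("scene",11)
im=cv2.imread("pics/scene11.png")
a=cv2.resize(im[150:240,200:300],None,fx=4,fy=4,interpolation=cv2.INTER_CUBIC)
b=cv2.resize(cv2.imread("pics/wrist11.png")[40:340,240:640],None,fx=1,fy=1.2);cv2.imwrite("pics/c11.png",np.hstack([a,b]))
```

```text
t 10.15 tcp [0.4351 0.3488 0.0901] jaw -19.64 F [-4.5  2.7  4.3] w 0.0004 q [ 26.2  13.9 100.8   0.2  65.3  45.8]
[39.3502721  65.52538424 12.58145394] [2.97672156 5.10612239 3.22516237]
```

View pics/c11.png

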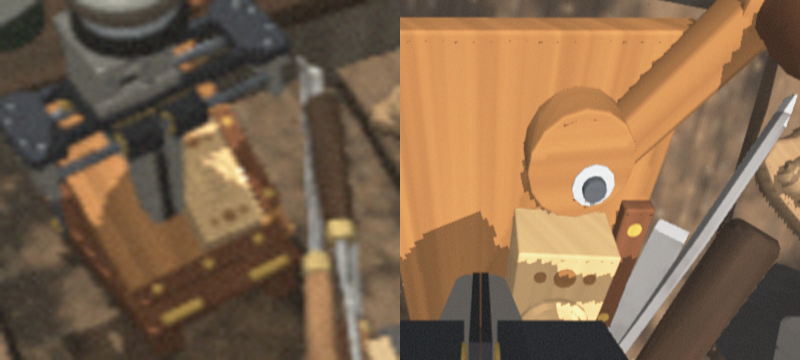

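Emit:
jog_arm(
  moves=[
    {"tx": 0.002,"ty": -0.001,"tz": 0,"yaw": 0,"gripper": -1},
    {"tx": 0.003,"ty": -0.001,"tz": 0,"yaw": 0,"gripper": -1},
    {"tx": 0.003,"ty": -0.001,"tz": 0,"yaw": 0,"gripper": -1},
  ],
)

```text
clock: 10.55
tool_pos: [0.438, 0.3478, 0.09]
ee_rot: [[0.336, 0.942, -0.001], [0.942, -0.336, 0.002], [0.002, -0.002, -1.0]]
wrist_force: [-4.4, 3.0, 5.1]
width: 0.0005
```

Emit:
jog_arm(
  moves=[
    {"tx": 0.002,"ty": -0.001,"tz": 0,"yaw": 0,"gripper": -1},
    {"tx": 0.003,"ty": -0.001,"tz": 0,"yaw": 0,"gripper": -1},
    {"tx": 0.003,"ty": -0.001,"tz": 0,"yaw": 0,"gripper": -1},
  ],
)

```text
clock: 10.85
tool_pos: [0.4403, 0.3468, 0.0899]
ee_rot: [[0.336, 0.942, -0.002], [0.942, -0.336, 0.002], [0.001, -0.003, -1.0]]
wrist_force: [-7.4, 2.7, 7.4]
width: 0.0003
```

Run:
```python
from est import *
o=st();print(dk(o["tool_pos"]),M.T@o["wrist_force"])
```

```text
t 10.85 tcp [0.4403 0.3468 0.0899] jaw -19.63 F [-7.4  2.7  7.4] w 0.0003 q [ 25.8  14.4 100.2   0.2  65.5  45.3]
[39.14968061 59.94981784 12.50179246] [3.68277737 7.91387682 6.38628199]
```

Emit:
jog_arm(
  moves=[
    {"tx": 0.001,"ty": 0,"tz": 0,"yaw": 0,"gripper": -1},
    {"tx": 0.003,"ty": -0.001,"tz": 0,"yaw": 0,"gripper": -1},
    {"tx": 0.003,"ty": -0.001,"tz": 0,"yaw": 0,"gripper": -1},
  ],
)

```text
clock: 11.15
tool_pos: [0.4407, 0.346, 0.0896]
ee_rot: [[0.336, 0.942, -0.008], [0.942, -0.336, 0.002], [-0.001, -0.008, -1.0]]
wrist_force: [-14.1, 3.0, 11.9]
width: 0.0004
```

Run:
```python
from est import *
o=st();print(dk(o["tool_pos"]),M.T@o["wrist_force"]);snap("wrist",12);snap("scene",12)
im=cv2.imread("pics/scene12.png")
a=cv2.resize(im[150:240,200:300],None,fx=4,fy=4,interpolation=cv2.INTER_CUBIC)
b=cv2.resize(cv2.imread("pics/wrist12.png")[40:340,240:640],None,fx=1,fy=1.2);cv2.imwrite("pics/c12.png",np.hstack([a,b]))
```

```text
t 11.15 tcp [0.4407 0.346  0.0896] jaw -19.62 F [-14.1   3.   11.9] w 0.0004 q [ 25.6  14.6 100.    0.3  65.8  45.1]
[38.45979308 59.32290617 12.52452444] [ 4.24081235 14.27890468 11.28240428]
```

View pics/c12.png

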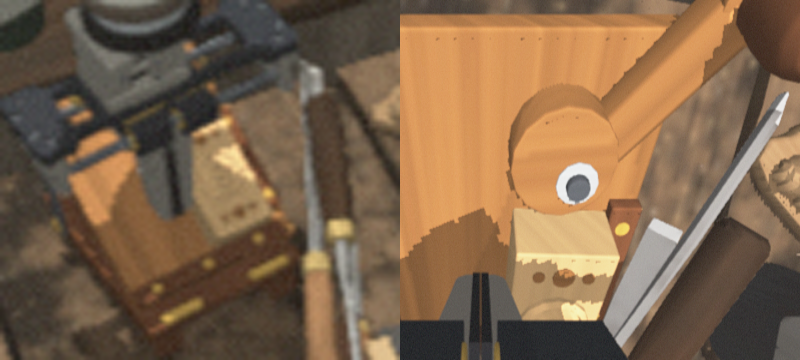

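Emit:
jog_arm(
  moves=[
    {"tx": -0.01,"ty": 0.004,"tz": 0,"yaw": 0,"gripper": -1},
    {"tx": -0.02,"ty": 0.008,"tz": 0.02,"yaw": 0,"gripper": -1},
    {"tx": -0.02,"ty": 0.0,"tz": 0.06,"yaw": 0,"gripper": -1},
    {"tx": -0.01,"ty": -0.04,"tz": 0.1,"yaw": 0,"gripper": -1},
    {"tx": 0.0,"ty": -0.08,"tz": 0.13,"yaw": 0,"gripper": -1},
    {"tx": 0.01,"ty": -0.08,"tz": 0.13,"yaw": 0,"gripper": -1},
    {"tx": 0.01,"ty": -0.08,"tz": 0.13,"yaw": 0,"gripper": -1},
    {"tx": 0.01,"ty": -0.08,"tz": 0.13,"yaw": 0,"gripper": -1},
  ],
)

```text
clock: 12.05
tool_pos: [0.4535, 0.2651, 0.2174]
ee_rot: [[0.336, 0.942, -0.002], [0.942, -0.336, -0.0], [-0.001, -0.002, -1.0]]
wrist_force: [0.5, 0.0, -1.1]
width: 0.0004
```

Run:
```python
from est import *
o=st();print(dk(o["tool_pos"]));snap("wrist",13);snap("top",13)
im=cv2.imread("pics/wrist13.png")
cv2.imwrite("pics/w13a.png",cv2.resize(im[0:200,220:440],None,fx=3,fy=3,interpolation=cv2.INTER_CUBIC))
```

```text
t 12.05 tcp [0.4535 0.2651 0.2174] jaw -19.63 F [ 0.5  0.  -1.1] w 0.0004 q [17.1  1.7 99.1  0.  79.3 36.7]
[ 40.31901198  19.64041907 159.07311671]
```

View pics/w13a.png

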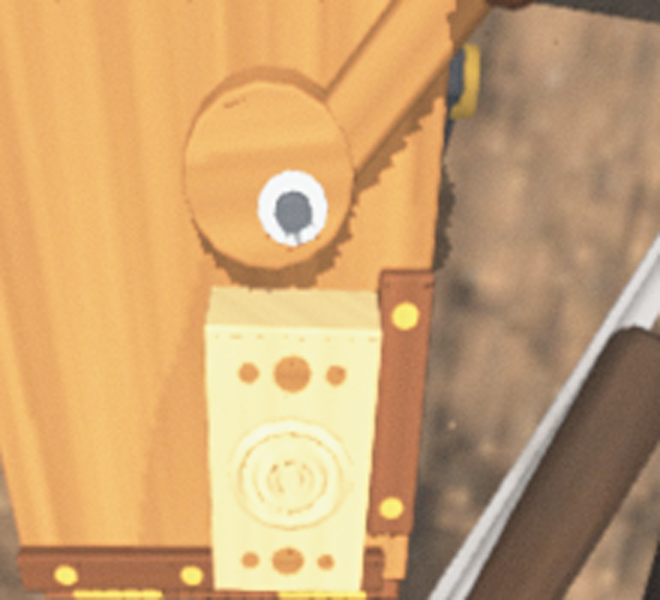

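Run:
```python
from est import *
c=load("wrist13")
o=[(c,P,N(*a)) for P,a in [((86,0,7),(380,285)),((86,-14,7),(432,283)),((105.7,22,20),(293,210)),((0,110,7),(20,548))]]
q=fit(o);print(q,resid(q,o).round(1).tolist())
for P in (p,q):
  print("left-up bottom",ondeck(P,c,N(213,288),0).round(1),"right-up",ondeck(P,c,N(377,290),0).round(1))
  print("top",[ondeck(P,c,N(*a),26).round(1).tolist() for a in [(207,335),(380,333),(360,592),(217,590)]])
  print("nails s_lo s_up",[ondeck(P,c,N(*a),8).round(1).tolist() for a in [(391,509),(404,316),(66,574),(192,575)]])
```

```text
[0.4866018  0.30060684 0.05230921 1.21172433] [[-0.4, -1.2], [0.1, -0.3], [0.6, 2.3], [-0.4, 0.0]]
left-up bottom [80.2 43.6  0. ] right-up [79.9  0.3  0. ]
top [[78.7, 43.4, 26.0], [79.5, 0.8, 26.0], [0.3, 2.1, 26.0], [0.6, 45.2, 26.0]]
nails s_lo s_up [[17.9, -7.1, 8.0], [76.4, -6.6, 8.0], [-7.0, 94.9, 8.0], [-7.0, 54.7, 8.0]]
left-up bottom [80.8 44.3  0. ] right-up [81.  -0.1  0. ]
top [[79.1, 44.0, 26.0], [80.4, 0.2, 26.0], [-1.0, 0.9, 26.0], [-1.1, 45.0, 26.0]]
nails s_lo s_up [[17.5, -8.3, 8.0], [77.4, -7.3, 8.0], [-9.2, 96.0, 8.0], [-8.7, 54.8, 8.0]]
```

Run:
```python
from est import *
print(world(99,-10,15).round(4), world(89,-10,15).round(4))
```

```text
[0.5234 0.3704 0.122 ] [0.5204 0.3623 0.117 ]
```

Emit:
jog_arm(
  moves=[
    {"tx": 0.03,"ty": 0.035,"tz": 0.01,"yaw": 0,"gripper": -1},
    {"tx": 0.06,"ty": 0.075,"tz": 0.01,"yaw": 0,"gripper": -1},
    {"tx": 0.07,"ty": 0.105,"tz": 0.0,"yaw": 0,"gripper": -1},
    {"tx": 0.07,"ty": 0.105,"tz": -0.02,"yaw": 0,"gripper": -1},
    {"tx": 0.07,"ty": 0.105,"tz": -0.05,"yaw": 0,"gripper": -1},
    {"tx": 0.07,"ty": 0.105,"tz": -0.075,"yaw": 0,"gripper": -1},
    {"tx": 0.07,"ty": 0.105,"tz": -0.09,"yaw": 0,"gripper": -1},
    {"tx": 0.07,"ty": 0.105,"tz": -0.095,"yaw": 0,"gripper": -1},
    {"tx": 0.07,"ty": 0.105,"tz": -0.095,"yaw": 0,"gripper": -1},
  ],
)

```text
clock: 13.05
tool_pos: [0.5236, 0.37, 0.1232]
ee_rot: [[0.335, 0.942, -0.001], [0.942, -0.335, -0.001], [-0.001, -0.001, -1.0]]
wrist_force: [-0.9, 0.5, 0.4]
width: 0.0006
```

Run:
```python
from est import *
o=st();print(dk(o["tool_pos"]),M.T@o["wrist_force"]);snap("wrist",14);snap("scene",14)
im=cv2.imread("pics/scene14.png")
a=cv2.resize(im[150:240,200:300],None,fx=4,fy=4,interpolation=cv2.INTER_CUBIC)
b=cv2.resize(cv2.imread("pics/wrist14.png")[40:340,140:540],None,fx=1,fy=1.2);cv2.imwrite("pics/c14.png",np.hstack([a,b]))
```

```text
t 13.05 tcp [0.5236 0.37   0.1232] jaw -19.58 F [-0.9  0.5  0.4] w 0.0006 q [24.5 23.2 85.   0.  71.9 44.1]
[ 99.33160865 -10.33307013  16.22212537] [0.31700245 1.04066345 0.22793215]
```

View pics/c14.png

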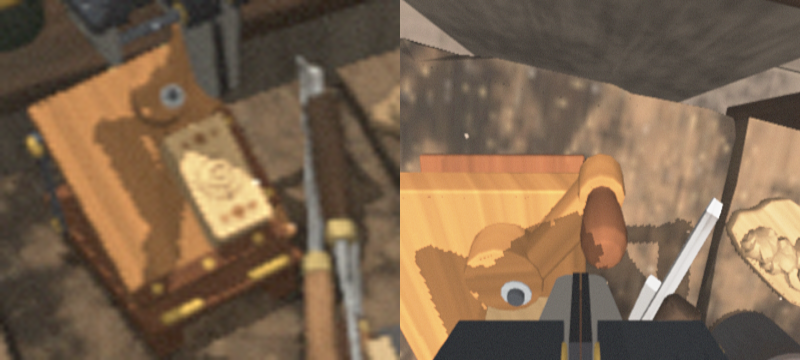

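Emit:
jog_arm(
  moves=[
    {"tx": -0.001,"ty": -0.004,"tz": -0.003,"yaw": 0,"gripper": -1},
    {"tx": -0.002,"ty": -0.006,"tz": -0.004,"yaw": 0,"gripper": -1},
    {"tx": -0.003,"ty": -0.008,"tz": -0.005,"yaw": 0,"gripper": -1},
    {"tx": -0.003,"ty": -0.009,"tz": -0.006,"yaw": 0,"gripper": -1},
    {"tx": -0.003,"ty": -0.009,"tz": -0.006,"yaw": 0,"gripper": -1},
  ],
)

```text
clock: 13.65
tool_pos: [0.5211, 0.3605, 0.1178]
ee_rot: [[0.336, 0.942, -0.0], [0.942, -0.336, -0.0], [-0.0, -0.0, -1.0]]
wrist_force: [0.4, 0.1, 0.5]
width: 0.0003
```

Run:
```python
from est import *
o=st();print(dk(o["tool_pos"]),M.T@o["wrist_force"])
```

```text
t 13.65 tcp [0.5211 0.3605 0.1178] jaw -19.63 F [0.4 0.1 0.5] w 0.0003 q [23.8 22.4 86.6 -0.  71.  43.4]
[ 88.21848316 -11.2321737   16.40979375] [ 0.46424723 -0.39438646  0.36508246]
```

Emit:
jog_arm(
  moves=[
    {"tx": -0.001,"ty": -0.001,"tz": -0.001,"yaw": 0,"gripper": -1},
    {"tx": -0.001,"ty": -0.002,"tz": -0.001,"yaw": 0,"gripper": -1},
    {"tx": -0.001,"ty": -0.002,"tz": -0.001,"yaw": 0,"gripper": -1},
  ],
)

```text
clock: 13.95
tool_pos: [0.5202, 0.3588, 0.1169]
ee_rot: [[0.336, 0.942, 0.0], [0.942, -0.336, 0.0], [0.0, 0.0, -1.0]]
wrist_force: [1.0, 0.4, -0.1]
width: 0.0004
```

Emit:
jog_arm(
  moves=[
    {"tx": -0.001,"ty": -0.001,"tz": -0.001,"yaw": 0,"gripper": -1},
    {"tx": -0.001,"ty": -0.002,"tz": -0.001,"yaw": 0,"gripper": -1},
    {"tx": -0.001,"ty": -0.002,"tz": -0.001,"yaw": 0,"gripper": -1},
  ],
)

```text
clock: 14.25
tool_pos: [0.5197, 0.3575, 0.1167]
ee_rot: [[0.336, 0.942, 0.002], [0.942, -0.336, 0.002], [0.002, 0.001, -1.0]]
wrist_force: [0.5, 3.9, 2.0]
width: 0.0006
```

Run:
```python
from est import *
o=st();print(dk(o["tool_pos"]),M.T@o["wrist_force"]);snap("scene",15);snap("wrist",15)
im=cv2.imread("pics/scene15.png")
a=cv2.resize(im[150:240,200:300],None,fx=4,fy=4,interpolation=cv2.INTER_CUBIC)
b=cv2.resize(cv2.imread("pics/wrist15.png")[40:340,140:540],None,fx=1,fy=1.2);cv2.imwrite("pics/c15.png",np.hstack([a,b]))
```

```text
t 14.25 tcp [0.5197 0.3575 0.1167] jaw -19.62 F [0.5 3.9 2. ] w 0.0006 q [23.5 22.  87.3  0.1 70.6 43.1]
[ 84.82544386 -10.97536908  17.10784101] [ 4.32135811  0.8067947  -0.1397055 ]
```

View pics/c15.png

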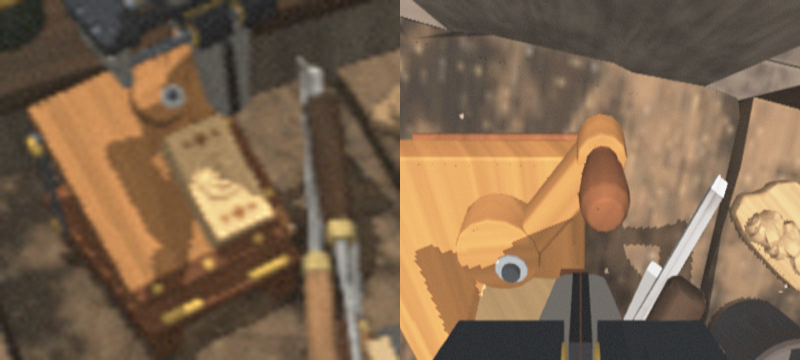

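Contact at 4 N along the slope; press a little more.

Emit:
jog_arm(
  moves=[
    {"tx": 0,"ty": -0.001,"tz": -0.001,"yaw": 0,"gripper": -1},
    {"tx": -0.001,"ty": -0.002,"tz": -0.001,"yaw": 0,"gripper": -1},
    {"tx": -0.001,"ty": -0.002,"tz": -0.001,"yaw": 0,"gripper": -1},
  ],
)

```text
clock: 14.65
tool_pos: [0.5175, 0.3538, 0.114]
ee_rot: [[0.336, 0.942, -0.002], [0.942, -0.336, -0.002], [-0.002, -0.001, -1.0]]
wrist_force: [-0.1, -0.2, 0.7]
width: 0.0009
```

Run:
```python
from est import *
o=st();print(dk(o["tool_pos"]),M.T@o["wrist_force"])
```

```text
t 14.65 tcp [0.5175 0.3538 0.114 ] jaw -19.62 F [-0.1 -0.2  0.7] w 0.0009 q [23.4 21.8 87.9 -0.1 70.4 43. ]
[ 79.77759959 -10.18062608  16.87168177] [ 0.15287893 -0.01709515  0.74922733]
```

Run:
```python
from est import *
snap("scene",16);snap("wrist",16)
im=cv2.imread("pics/scene16.png")
a=cv2.resize(im[150:240,200:300],None,fx=4,fy=4,interpolation=cv2.INTER_CUBIC)
b=cv2.resize(cv2.imread("pics/wrist16.png")[40:340,140:540],None,fx=1,fy=1.2);cv2.imwrite("pics/c16.png",np.hstack([a,b]))
```

```text
(no output)
```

View pics/c16.png

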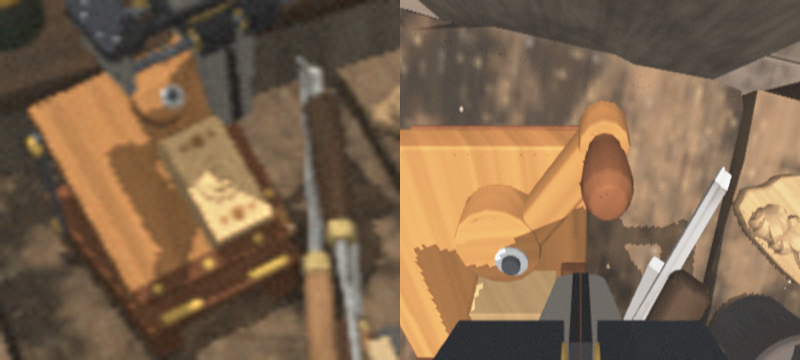

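Emit:
jog_arm(
  moves=[
    {"tx": 0.003,"ty": 0.008,"tz": 0.005,"yaw": 0,"gripper": -1},
    {"tx": 0.006,"ty": 0.016,"tz": 0.01,"yaw": 0,"gripper": -1},
    {"tx": 0.001,"ty": 0.02,"tz": 0.006,"yaw": 0,"gripper": -1},
    {"tx": 0.001,"ty": 0.02,"tz": 0.004,"yaw": 0,"gripper": -1},
    {"tx": 0.0,"ty": 0.016,"tz": 0.002,"yaw": 0,"gripper": -1},
    {"tx": -0.001,"ty": 0.013,"tz": 0.0,"yaw": 0,"gripper": -1},
    {"tx": -0.002,"ty": 0.012,"tz": -0.001,"yaw": 0,"gripper": -1},
    {"tx": -0.002,"ty": 0.012,"tz": -0.001,"yaw": 0,"gripper": -1},
  ],
)

```text
clock: 15.55
tool_pos: [0.5157, 0.3666, 0.1134]
ee_rot: [[0.336, 0.942, -0.001], [0.942, -0.336, -0.0], [-0.001, -0.001, -1.0]]
wrist_force: [2.4, -0.8, -0.6]
width: 0.0006
```

Run:
```python
from est import *
o=st();print(dk(o["tool_pos"]),M.T@o["wrist_force"])
```

```text
t 15.55 tcp [0.5157 0.3666 0.1134] jaw -19.62 F [ 2.4 -0.8 -0.6] w 0.0006 q [24.5 22.6 86.9 -0.  70.5 44.1]
[89.34723983 -4.06956768 10.62132463] [-0.24602193 -2.55029929 -0.56424692]
```

Emit:
jog_arm(
  moves=[
    {"tx": -0.001,"ty": -0.002,"tz": -0.001,"yaw": 0,"gripper": -1},
    {"tx": -0.001,"ty": -0.003,"tz": -0.002,"yaw": 0,"gripper": -1},
    {"tx": -0.001,"ty": -0.003,"tz": -0.002,"yaw": 0,"gripper": -1},
  ],
)

```text
clock: 15.85
tool_pos: [0.5154, 0.3645, 0.1124]
ee_rot: [[0.336, 0.942, 0.001], [0.942, -0.336, 0.002], [0.002, 0.0, -1.0]]
wrist_force: [0.1, 2.1, 2.2]
width: 0.0004
```

Run:
```python
from est import *
o=st();print(dk(o["tool_pos"]),M.T@o["wrist_force"]);snap("wrist",17);snap("scene",17)
im=cv2.imread("pics/scene17.png")
a=cv2.resize(im[150:240,200:300],None,fx=4,fy=4,interpolation=cv2.INTER_CUBIC)
b=cv2.resize(cv2.imread("pics/wrist17.png")[40:340,140:540],None,fx=1,fy=1.2);cv2.imwrite("pics/c17.png",np.hstack([a,b]))
```

```text
t 15.85 tcp [0.5154 0.3645 0.1124] jaw -19.62 F [0.1 2.1 2.2] w 0.0004 q [24.3 22.4 87.4  0.1 70.2 43.9]
[87.09269651 -4.58334799 10.84313154] [2.90130419 0.62804626 0.90971799]
```

View pics/c17.png

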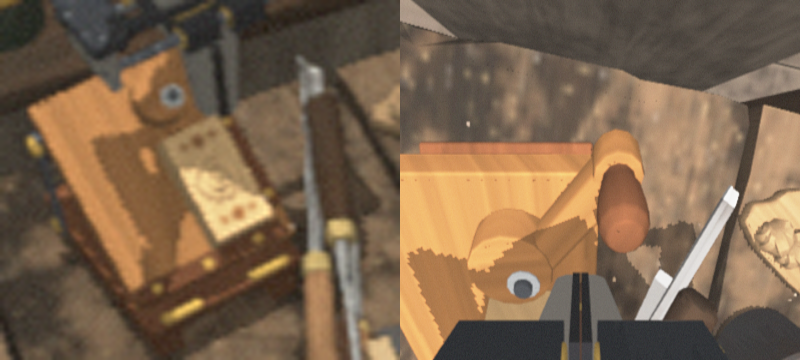

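Emit:
jog_arm(
  moves=[
    {"tx": 0,"ty": -0.001,"tz": -0.001,"yaw": 0,"gripper": -1},
    {"tx": 0,"ty": -0.001,"tz": -0.001,"yaw": 0,"gripper": -1},
  ],
)

```text
clock: 16.15
tool_pos: [0.5159, 0.364, 0.1121]
ee_rot: [[0.336, 0.942, 0.002], [0.942, -0.336, 0.003], [0.003, 0.001, -1.0]]
wrist_force: [1.4, 5.0, 5.0]
width: 0.0008
```

Emit:
jog_arm(
  moves=[
    {"tx": 0,"ty": -0.001,"tz": 0,"yaw": 0,"gripper": -1},
    {"tx": 0,"ty": -0.001,"tz": 0,"yaw": 0,"gripper": -1},
  ],
)

```text
clock: 16.35
tool_pos: [0.5165, 0.3633, 0.1124]
ee_rot: [[0.336, 0.942, 0.004], [0.942, -0.336, 0.004], [0.005, 0.002, -1.0]]
wrist_force: [1.9, 6.6, 4.5]
width: 0.0007
```

Run:
```python
from est import *
o=st();print(dk(o["tool_pos"]),M.T@o["wrist_force"])
```

```text
t 16.35 tcp [0.5165 0.3633 0.1124] jaw -19.62 F [1.9 6.6 4.5] w 0.0007 q [24.1 22.2 87.5  0.1 70.  43.7]
[86.431377   -5.96373741 11.23635725] [8.23456972 0.44244498 0.45472958]
```

Emit:
jog_arm(
  moves=[
    {"tx": 0.003,"ty": 0.008,"tz": 0.006,"yaw": 0,"gripper": -1},
    {"tx": 0.004,"ty": 0.01,"tz": 0.04,"yaw": 0,"gripper": -1},
    {"tx": -0.03,"ty": 0.005,"tz": 0.07,"yaw": 0,"gripper": -1},
    {"tx": -0.07,"ty": 0,"tz": 0.07,"yaw": 0,"gripper": -1},
    {"tx": -0.1,"ty": -0.003,"tz": 0.05,"yaw": 0,"gripper": -1},
    {"tx": -0.1,"ty": -0.003,"tz": 0.01,"yaw": 0,"gripper": -1},
    {"tx": -0.1,"ty": -0.003,"tz": -0.01,"yaw": 0,"gripper": -1},
    {"tx": -0.1,"ty": -0.003,"tz": -0.02,"yaw": 0,"gripper": -1},
    {"tx": -0.1,"ty": -0.003,"tz": -0.02,"yaw": 0,"gripper": -1},
  ],
)

```text
clock: 17.25
tool_pos: [0.414, 0.3579, 0.0892]
ee_rot: [[0.336, 0.942, -0.004], [0.942, -0.336, -0.003], [-0.004, -0.003, -1.0]]
wrist_force: [-0.3, 0.2, -0.1]
width: 0.0005
```

Run:
```python
from est import *
o=st();print(dk(o["tool_pos"]),M.T@o["wrist_force"])
snap("wrist",18);snap("scene",18)
im=cv2.imread("pics/scene18.png")
a=cv2.resize(im[150:240,200:300],None,fx=4,fy=4,interpolation=cv2.INTER_CUBIC)
b=cv2.resize(cv2.imread("pics/wrist18.png")[40:340,240:640],None,fx=1,fy=1.2);cv2.imwrite("pics/c18.png",np.hstack([a,b]))
```

```text
t 17.25 tcp [0.414  0.3579 0.0892] jaw -19.61 F [-0.3  0.2 -0.1] w 0.0005 q [ 28.2  12.8 102.3  -0.   65.2  47.8]
[40.05700512 88.53078504 11.21957627] [ 0.03357447  0.33230375 -0.10105019]
```

View pics/c18.png

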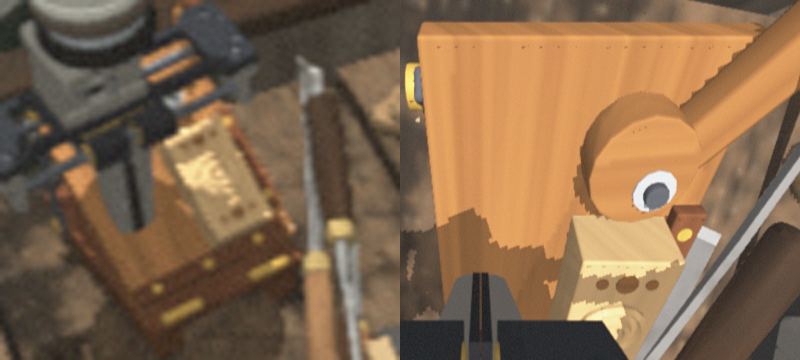

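Emit:
jog_arm(
  moves=[
    {"tx": 0.008,"ty": -0.003,"tz": 0,"yaw": 0,"gripper": -1},
    {"tx": 0.016,"ty": -0.006,"tz": 0,"yaw": 0,"gripper": -1},
    {"tx": 0.02,"ty": -0.007,"tz": 0,"yaw": 0,"gripper": -1},
    {"tx": 0.023,"ty": -0.008,"tz": 0,"yaw": 0,"gripper": -1},
    {"tx": 0.025,"ty": -0.009,"tz": 0,"yaw": 0,"gripper": -1},
    {"tx": 0.027,"ty": -0.01,"tz": 0,"yaw": 0,"gripper": -1},
    {"tx": 0.027,"ty": -0.01,"tz": 0,"yaw": 0,"gripper": -1},
  ],
)

```text
clock: 18.05
tool_pos: [0.4417, 0.3489, 0.0908]
ee_rot: [[0.336, 0.942, -0.001], [0.942, -0.336, 0.0], [-0.0, -0.001, -1.0]]
wrist_force: [-2.7, 1.2, 1.5]
width: 0.0003
```

Emit:
jog_arm(
  moves=[
    {"tx": 0.001,"ty": 0,"tz": 0,"yaw": 0,"gripper": -1},
    {"tx": 0.002,"ty": -0.001,"tz": 0,"yaw": 0,"gripper": -1},
    {"tx": 0.002,"ty": -0.001,"tz": 0,"yaw": 0,"gripper": -1},
  ],
)

```text
clock: 18.35
tool_pos: [0.442, 0.3484, 0.0907]
ee_rot: [[0.335, 0.942, -0.004], [0.942, -0.335, 0.0], [-0.001, -0.004, -1.0]]
wrist_force: [-8.7, 3.0, 4.4]
width: 0.0008
```

Run:
```python
from est import *
o=st();print(dk(o["tool_pos"]),M.T@o["wrist_force"])
```

```text
t 18.35 tcp [0.442  0.3484 0.0907] jaw -19.59 F [-8.7  3.   4.4] w 0.0008 q [25.9 14.7 99.7  0.1 65.8 45.4]
[41.36995533 58.93300379 12.14195558] [2.05348277 9.2339773  3.88538616]
```

Emit:
jog_arm(
  moves=[
    {"tx": 0.001,"ty": -0.001,"tz": 0,"yaw": 0,"gripper": -1},
    {"tx": 0.001,"ty": -0.001,"tz": 0,"yaw": 0,"gripper": -1},
  ],
)

```text
clock: 18.55
tool_pos: [0.4421, 0.348, 0.0908]
ee_rot: [[0.335, 0.942, -0.006], [0.942, -0.335, 0.001], [-0.001, -0.006, -1.0]]
wrist_force: [-10.5, 4.5, 6.5]
width: 0.0007
```

Emit:
jog_arm(
  moves=[
    {"tx": -0.01,"ty": 0.004,"tz": 0,"yaw": 0,"gripper": -1},
    {"tx": -0.02,"ty": 0.008,"tz": 0.02,"yaw": 0,"gripper": -1},
    {"tx": -0.02,"ty": 0.0,"tz": 0.06,"yaw": 0,"gripper": -1},
    {"tx": -0.01,"ty": -0.04,"tz": 0.1,"yaw": 0,"gripper": -1},
    {"tx": 0.01,"ty": -0.08,"tz": 0.12,"yaw": 0,"gripper": -1},
    {"tx": 0.02,"ty": -0.08,"tz": 0.12,"yaw": 0,"gripper": -1},
    {"tx": 0.02,"ty": -0.08,"tz": 0.12,"yaw": 0,"gripper": -1},
  ],
)

```text
clock: 19.25
tool_pos: [0.4668, 0.266, 0.2116]
ee_rot: [[0.338, 0.941, 0.003], [0.941, -0.338, 0.0], [0.001, 0.002, -1.0]]
wrist_force: [-0.3, -0.5, 0.1]
width: 0.0005
```

Run:
```python
from est import *
o=st();print(dk(o["tool_pos"]));snap("wrist",19);snap("top",19);snap("scene",19)
im=cv2.imread("pics/wrist19.png")
cv2.imwrite("pics/w19a.png",cv2.resize(im[0:200,220:440],None,fx=3,fy=3,interpolation=cv2.INTER_CUBIC))
```

```text
t 19.25 tcp [0.4668 0.266  0.2116] jaw -19.77 F [-0.3 -0.5  0.1] w 0.0005 q [16.8  3.5 97.9 -0.  78.5 36.6]
[ 42.10463036   7.38403087 151.35891733]
```

View pics/w19a.png

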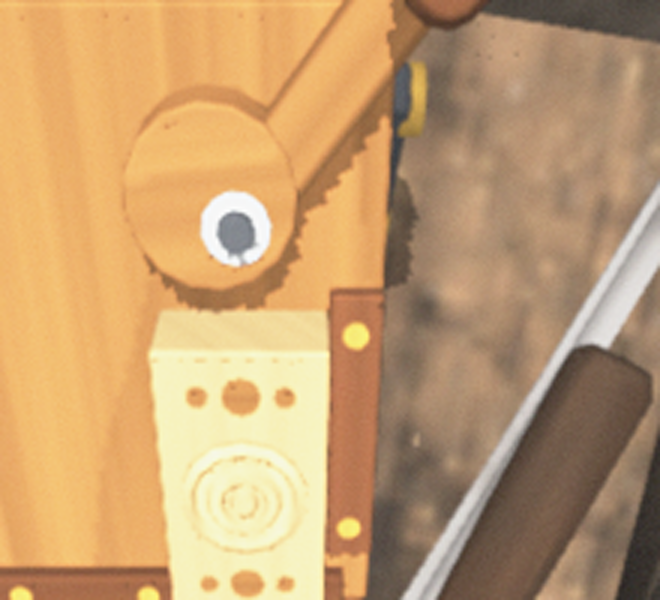

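Run:
```python
from est import *
c=load("wrist19")
print("bot",[ondeck(p,c,N(*a),0).round(1).tolist() for a in [(164,311),(328,312)]])
print("top",[ondeck(p,c,N(*a),26).round(1).tolist() for a in [(149,358),(329,356),(326,598),(174,598)]])
print("ref stop",[ondeck(p,c,N(*a),7).round(1).tolist() for a in [(332,303),(382,303)]], "screw",ondeck(p,c,N(236,232),20))
for q in (0,.1,.2,.3,.4):
    a=q-.785;print(q,proj(x,world(105.7+65*np.cos(a),22+65*np.sin(a),45)).round(0), [world(105.7+65*np.cos(a),22+65*np.sin(a),z).round(4).tolist() for z in (17,34,45)])
```

```text
bot [[79.3, 43.0, 0.0], [79.3, 0.2, 0.0]]
top [[78.4, 44.2, 26.0], [79.1, 0.5, 26.0], [5.9, -0.4, 26.0], [5.7, 44.2, 26.0]]
ref stop [[84.4, -0.5, 7.0], [84.5, -13.1, 7.0]] screw [105.60867715  22.26870045  20.        ]
0 [523. 131.] [[0.5517, 0.4076, 0.1501], [0.5488, 0.3996, 0.1648], [0.5469, 0.3944, 0.1743]]
0.1 [515. 119.] [[0.5485, 0.4128, 0.1522], [0.5456, 0.4048, 0.167], [0.5437, 0.3996, 0.1765]]
0.2 [504. 108.] [[0.5447, 0.4177, 0.1542], [0.5418, 0.4097, 0.1689], [0.5399, 0.4045, 0.1784]]
0.3 [491.  98.] [[0.5404, 0.4223, 0.1558], [0.5375, 0.4143, 0.1705], [0.5356, 0.4091, 0.1801]]
0.4 [476.  90.] [[0.5357, 0.4265, 0.1572], [0.5328, 0.4185, 0.1719], [0.5309, 0.4134, 0.1814]]
```

```bash
cat >> est.py <<'E'
def push(qp,zn=26,r=65):
    a=qp-.785;return world(105.7+r*np.cos(a),22+r*np.sin(a),zn)
E
python3 - <<'E'
from est import *
from cell import robot
s=push(-.45)
print("from now to start",(s-robot.observe()["tool_pos"]).round(4),s.round(4))
for q in np.arange(-.45,1.56,.1): print(round(q,2),((push(q)-s)*1000).round(1).tolist())
E
```

```text
from now to start [ 0.0936  0.1107 -0.0636] [0.5574 0.3781 0.1456]
-0.45 [0.0, 0.0, 0.0]
-0.35 [-0.5, 5.7, 3.0]
-0.25 [-1.7, 11.4, 5.9]
-0.15 [-3.4, 17.1, 8.6]
-0.05 [-5.8, 22.6, 11.1]
0.05 [-8.8, 27.9, 13.4]
0.15 [-12.3, 33.0, 15.5]
0.25 [-16.3, 37.7, 17.2]
0.35 [-20.8, 42.2, 18.8]
0.45 [-25.7, 46.2, 20.0]
0.55 [-31.1, 49.8, 20.9]
0.65 [-36.7, 53.0, 21.5]
0.75 [-42.6, 55.6, 21.8]
0.85 [-48.8, 57.8, 21.7]
0.95 [-55.1, 59.4, 21.3]
1.05 [-61.4, 60.4, 20.7]
1.15 [-67.8, 60.9, 19.6]
1.25 [-74.2, 60.8, 18.3]
1.35 [-80.5, 60.1, 16.7]
1.45 [-86.6, 58.9, 14.9]
1.55 [-92.4, 57.1, 12.7]
```

Emit:
jog_arm(
  moves=[
    {"tx": 0.04,"ty": 0.02,"tz": 0.02,"yaw": 0,"gripper": -1},
    {"tx": 0.08,"ty": 0.05,"tz": 0.03,"yaw": 0,"gripper": -1},
    {"tx": 0.105,"ty": 0.09,"tz": 0.02,"yaw": 0,"gripper": -1},
    {"tx": 0.105,"ty": 0.107,"tz": 0.0,"yaw": 0,"gripper": -1},
    {"tx": 0.105,"ty": 0.107,"tz": -0.03,"yaw": 0,"gripper": -1},
    {"tx": 0.105,"ty": 0.107,"tz": -0.055,"yaw": 0,"gripper": -1},
    {"tx": 0.105,"ty": 0.107,"tz": -0.066,"yaw": 0,"gripper": -1},
    {"tx": 0.105,"ty": 0.107,"tz": -0.066,"yaw": 0,"gripper": -1},
  ],
)

```text
clock: 20.2
tool_pos: [0.5678, 0.374, 0.1417]
ee_rot: [[0.334, 0.942, -0.005], [0.942, -0.334, -0.002], [-0.004, -0.004, -1.0]]
wrist_force: [-0.2, 0.3, -0.4]
width: 0.0003
```

Run:
```python
from est import *
o=st();print(dk(o["tool_pos"]),M.T@o["wrist_force"]);print(push(-.45))
snap("wrist",20);snap("scene",20)
im=cv2.imread("pics/scene20.png")
a=cv2.resize(im[120:210,200:300],None,fx=4,fy=4,interpolation=cv2.INTER_CUBIC)
b=cv2.resize(cv2.imread("pics/wrist20.png")[40:340,140:540],None,fx=1,fy=1.2);cv2.imwrite("pics/c20.png",np.hstack([a,b]))
```

```text
t 20.2 tcp [0.5678 0.374  0.1417] jaw -19.54 F [-0.2  0.3 -0.4] w 0.0003 q [23.2 27.8 76.6  0.  75.9 42.7]
[124.90714942 -50.51466868  22.80570996] [ 0.01694215  0.24810163 -0.4157756 ]
[0.55740146 0.37806783 0.1455761 ]
```

View pics/c20.png

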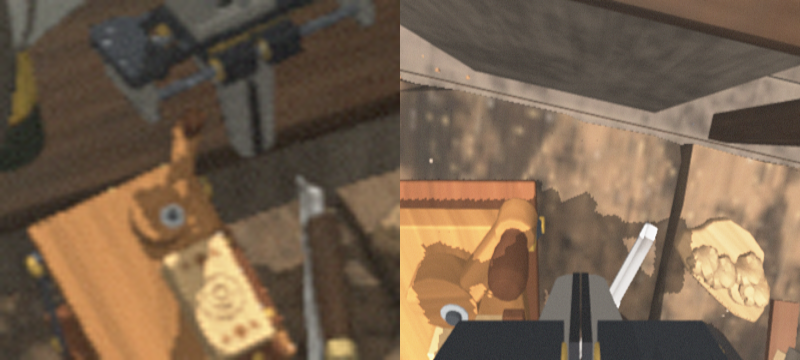

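Emit:
jog_arm(
  moves=[
    {"tx": -0.01,"ty": 0.004,"tz": 0.004,"yaw": 0,"gripper": -1},
    {"tx": -0.012,"ty": 0.0155,"tz": 0.01,"yaw": 0,"gripper": -1},
    {"tx": -0.016,"ty": 0.027,"tz": 0.015,"yaw": 0,"gripper": -1},
    {"tx": -0.019,"ty": 0.032,"tz": 0.017,"yaw": 0,"gripper": -1},
    {"tx": -0.023,"ty": 0.037,"tz": 0.019,"yaw": 0,"gripper": -1},
    {"tx": -0.027,"ty": 0.042,"tz": 0.021,"yaw": 0,"gripper": -1},
    {"tx": -0.031,"ty": 0.046,"tz": 0.023,"yaw": 0,"gripper": -1},
    {"tx": -0.036,"ty": 0.05,"tz": 0.024,"yaw": 0,"gripper": -1},
  ],
)

```text
clock: 21.1
tool_pos: [0.5338, 0.4239, 0.1687]
ee_rot: [[0.336, 0.942, -0.0], [0.942, -0.336, -0.0], [-0.001, -0.0, -1.0]]
wrist_force: [1.5, -2.0, -0.4]
width: 0.0006
```

Run:
```python
from est import *
o=st();print(dk(o["tool_pos"]),M.T@o["wrist_force"]);print(push(.45))
snap("wrist",21);snap("scene",21)
im=cv2.imread("pics/scene21.png")
a=cv2.resize(im[120:210,200:300],None,fx=4,fy=4,interpolation=cv2.INTER_CUBIC)
b=cv2.resize(cv2.imread("pics/wrist21.png")[40:340,140:540],None,fx=1,fy=1.2);cv2.imwrite("pics/c21.png",np.hstack([a,b]))
```

```text
t 21.1 tcp [0.5338 0.4239 0.1687] jaw -19.62 F [ 1.5 -2.  -0.4] w 0.0006 q [28.3 26.6 75.1 -0.  78.3 48. ]
[168.9747913   -1.50019897  28.52775066] [-1.32642724 -2.0963908   0.33195251]
[0.53165249 0.42427421 0.16556   ]
```

View pics/c21.png

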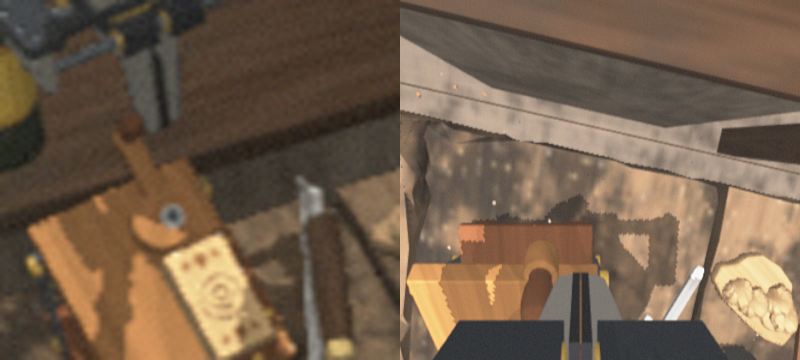

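Emit:
jog_arm(
  moves=[
    {"tx": -0.007,"ty": 0.004,"tz": 0,"yaw": 0,"gripper": -1},
    {"tx": -0.013,"ty": 0.007,"tz": -0.001,"yaw": 0,"gripper": -1},
    {"tx": -0.019,"ty": 0.0095,"tz": -0.001,"yaw": 0,"gripper": -1},
    {"tx": -0.025,"ty": 0.012,"tz": -0.001,"yaw": 0,"gripper": -1},
    {"tx": -0.031,"ty": 0.0135,"tz": -0.002,"yaw": 0,"gripper": -1},
    {"tx": -0.038,"ty": 0.0145,"tz": -0.002,"yaw": 0,"gripper": -1},
    {"tx": -0.041,"ty": 0.0147,"tz": -0.003,"yaw": 0,"gripper": -1},
    {"tx": -0.041,"ty": 0.0147,"tz": -0.003,"yaw": 0,"gripper": -1},
  ],
)

```text
clock: 22.0
tool_pos: [0.4924, 0.4388, 0.1659]
ee_rot: [[0.335, 0.942, -0.001], [0.942, -0.335, 0.0], [0.0, -0.001, -1.0]]
wrist_force: [0.8, 0.1, -0.8]
width: 0.001
```

Run:
```python
from est import *
o=st();d=dk(o["tool_pos"]);print(d,M.T@o["wrist_force"]);print("qp",np.arctan2(d[1]-22,d[0]-105.7)+.785,np.hypot(d[1]-22,d[0]-105.7))
snap("wrist",22);snap("scene",22)
im=cv2.imread("pics/scene22.png")
a=cv2.resize(im[120:210,200:300],None,fx=4,fy=4,interpolation=cv2.INTER_CUBIC)
b=cv2.resize(cv2.imread("pics/wrist22.png")[40:340,140:540],None,fx=1,fy=1.2);cv2.imwrite("pics/c22.png",np.hstack([a,b]))
```

```text
t 22.0 tcp [0.4924 0.4388 0.1659] jaw -19.59 F [ 0.8  0.1 -0.8] w 0.001 q [31.2 23.5 79.6  0.  77.  50.8]
[167.51724139  42.45770792  26.17237824] [-0.11222229 -0.68289503 -0.83010841]
qp 1.1045936987043423 65.11443117328464
```

View pics/c22.png

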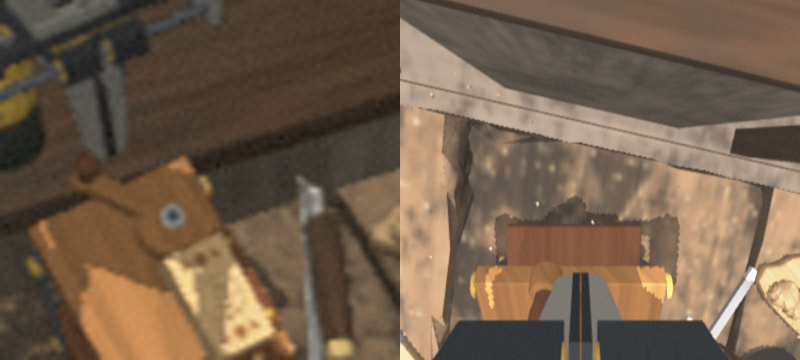

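Emit:
jog_arm(
  moves=[
    {"tx": -0.004,"ty": 0,"tz": -0.001,"yaw": 0,"gripper": -1},
    {"tx": -0.008,"ty": 0,"tz": -0.0015,"yaw": 0,"gripper": -1},
    {"tx": -0.011,"ty": 0,"tz": -0.002,"yaw": 0,"gripper": -1},
    {"tx": -0.013,"ty": 0,"tz": -0.003,"yaw": 0,"gripper": -1},
    {"tx": -0.013,"ty": 0,"tz": -0.003,"yaw": 0,"gripper": -1},
  ],
)

```text
clock: 22.6
tool_pos: [0.4798, 0.4387, 0.163]
ee_rot: [[0.335, 0.942, -0.0], [0.942, -0.335, 0.0], [0.0, -0.0, -1.0]]
wrist_force: [1.2, -0.2, 0.3]
width: 0.0004
```

```bash
cat > chk.py <<'E'
import sys
from est import *
o=st();d=dk(o["tool_pos"]);print(d,M.T@o["wrist_force"]);print("qp",np.arctan2(d[1]-22,d[0]-105.7)+.785,np.hypot(d[1]-22,d[0]-105.7))
k=sys.argv[1]
c=snap("scene",k)
for q in (1.4,1.5,1.6,1.7,1.8,1.9):
    a=q-.785;print(q,proj(c,world(105.7+65*np.cos(a),22+65*np.sin(a),45)).round(1))
im=cv2.imread(f"pics/scene{k}.png")
cv2.imwrite(f"pics/c{k}.png",cv2.resize(im[120:210,190:290],None,fx=6,fy=6,interpolation=cv2.INTER_CUBIC))
E
python3 chk.py 23
```

```text
t 22.6 tcp [0.4798 0.4387 0.163 ] jaw -19.6 F [ 1.2 -0.2  0.3] w 0.0004 q [31.8 22.3 81.5  0.  76.2 51.4]
[162.16049359  54.31106838  25.88090985] [ 0.35304814 -1.153081    0.14341722]
qp 1.3047858185416263 65.05222883508615
1.4 [223.2 159.6]
1.5 [222.2 161.6]
1.6 [221.5 163.7]
1.7 [221.  165.9]
1.8 [220.7 168.2]
1.9 [220.7 170.5]
```

View pics/c23.png

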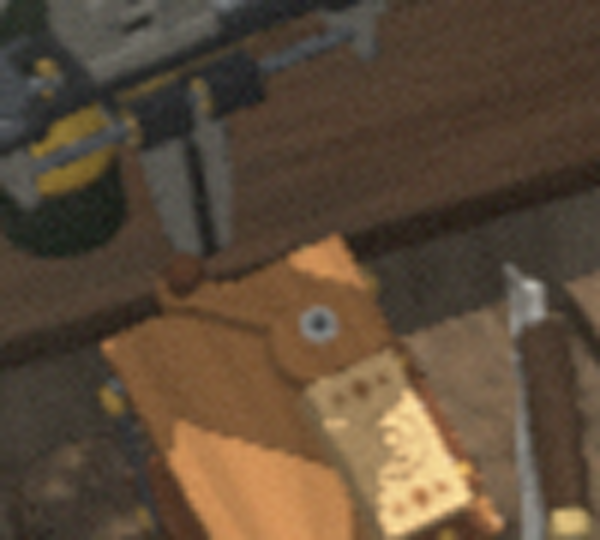

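Emit:
jog_arm(
  moves=[
    {"tx": -0.003,"ty": -0.0005,"tz": -0.001,"yaw": 0,"gripper": -1},
    {"tx": -0.005,"ty": -0.001,"tz": -0.0015,"yaw": 0,"gripper": -1},
    {"tx": -0.005,"ty": -0.001,"tz": -0.0015,"yaw": 0,"gripper": -1},
  ],
)

```text
clock: 22.95
tool_pos: [0.4763, 0.4376, 0.162]
ee_rot: [[0.336, 0.942, 0.003], [0.942, -0.336, 0.001], [0.002, 0.003, -1.0]]
wrist_force: [5.5, 1.2, 0.7]
width: 0.0006
```

```bash
python3 chk.py 24 | head -4
```

```text
t 22.95 tcp [0.4763 0.4376 0.162 ] jaw -19.62 F [5.5 1.2 0.7] w 0.0006 q [31.9 21.7 82.3 -0.  75.8 51.6]
[159.77498272  57.2566559   26.11254775] [ 3.00720786 -4.76922492 -0.88989795]
qp 1.3627768900164008 64.55335422307469
1.4 [223.2 159.6]
```

Emit:
jog_arm(
  moves=[
    {"tx": -0.003,"ty": -0.001,"tz": -0.001,"yaw": 0,"gripper": -1},
    {"tx": -0.004,"ty": -0.001,"tz": -0.001,"yaw": 0,"gripper": -1},
    {"tx": -0.004,"ty": -0.001,"tz": -0.001,"yaw": 0,"gripper": -1},
  ],
)

```text
clock: 23.3
tool_pos: [0.4738, 0.437, 0.1615]
ee_rot: [[0.336, 0.942, 0.006], [0.942, -0.336, 0.002], [0.004, 0.005, -1.0]]
wrist_force: [9.4, 2.6, -0.2]
width: 0.0006
```

```bash
python3 chk.py 25
```

```text
t 23.3 tcp [0.4738 0.437  0.1615] jaw -19.64 F [ 9.4  2.6 -0.2] w 0.0006 q [32.  21.2 83.  -0.1 75.4 51.7]
[158.2530998   59.38166618  26.42439046] [ 4.79513941 -7.94159695 -2.95559706]
qp 1.403277831873086 64.49199380203811
1.4 [223.2 159.6]
1.5 [222.2 161.6]
1.6 [221.5 163.7]
1.7 [221.  165.9]
1.8 [220.7 168.2]
1.9 [220.7 170.5]
```

View pics/c25.png

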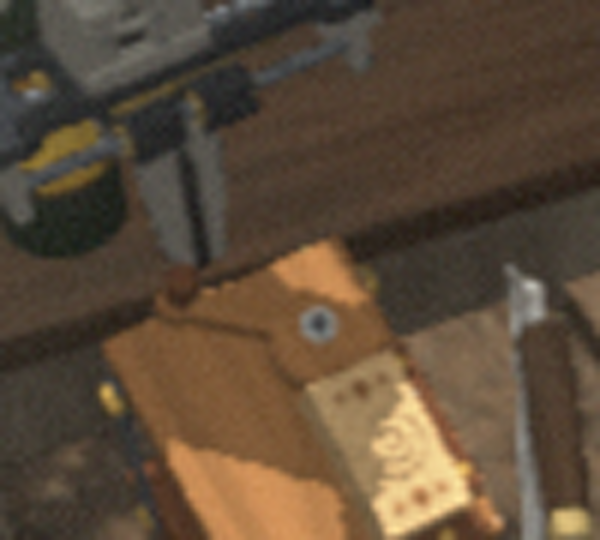

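Emit:
jog_arm(
  moves=[
    {"tx": -0.003,"ty": -0.001,"tz": -0.001,"yaw": 0,"gripper": -1},
    {"tx": -0.005,"ty": -0.001,"tz": -0.002,"yaw": 0,"gripper": -1},
    {"tx": -0.005,"ty": -0.001,"tz": -0.002,"yaw": 0,"gripper": -1},
  ],
)

```text
clock: 23.65
tool_pos: [0.4706, 0.4364, 0.1607]
ee_rot: [[0.336, 0.942, 0.011], [0.942, -0.336, 0.004], [0.008, 0.009, -1.0]]
wrist_force: [12.4, 3.9, 1.8]
width: 0.0006
```

```bash
python3 chk.py 26|head -3
```

```text
t 23.65 tcp [0.4706 0.4364 0.1607] jaw -19.66 F [12.4  3.9  1.8] w 0.0006 q [32.1 20.7 83.8 -0.1 74.9 51.8]
[156.4801317   62.12224141  26.48913365] [  7.78770023 -10.30751554  -2.38322886]
qp 1.4536855563117494 64.71797301794936
```

Emit:
jog_arm(
  moves=[
    {"tx": -0.003,"ty": -0.001,"tz": -0.001,"yaw": 0,"gripper": -1},
    {"tx": -0.004,"ty": -0.001,"tz": -0.001,"yaw": 0,"gripper": -1},
    {"tx": -0.004,"ty": -0.001,"tz": -0.001,"yaw": 0,"gripper": -1},
  ],
)

```text
clock: 24.0
tool_pos: [0.4687, 0.4365, 0.1609]
ee_rot: [[0.337, 0.942, 0.016], [0.942, -0.337, 0.007], [0.012, 0.013, -1.0]]
wrist_force: [18.0, 5.6, 0.6]
width: 0.0003
```

```bash
python3 chk.py 27
```

```text
t 24.0 tcp [0.4687 0.4365 0.1609] jaw -19.68 F [18.   5.6  0.6] w 0.0003 q [32.2 20.2 84.4 -0.1 74.4 52. ]
[156.07322308  63.93674556  26.9715048 ] [ 10.23923865 -14.95871815  -5.16622965]
qp 1.4792584345668423 65.54503971502903
1.4 [223.2 159.6]
1.5 [222.2 161.6]
1.6 [221.5 163.7]
1.7 [221.  165.9]
1.8 [220.7 168.2]
1.9 [220.7 170.5]
```

View pics/c27.png

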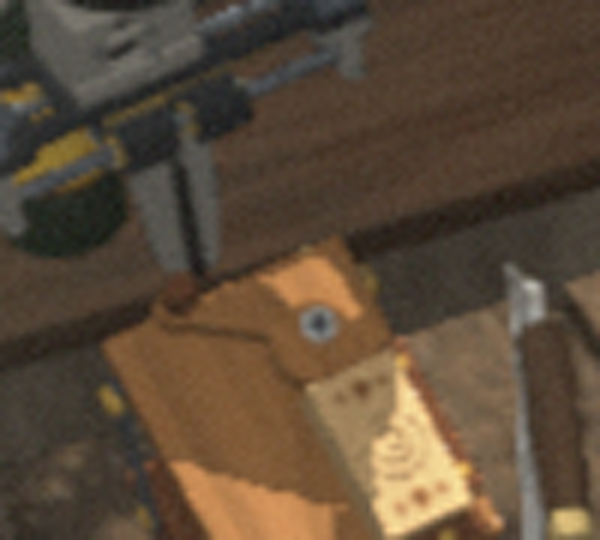

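Emit:
jog_arm(
  moves=[
    {"tx": 0.012,"ty": 0.004,"tz": 0.004,"yaw": 0,"gripper": -1},
    {"tx": 0.02,"ty": 0.006,"tz": 0.03,"yaw": 0,"gripper": -1},
    {"tx": 0.02,"ty": 0,"tz": 0.07,"yaw": 0,"gripper": -1},
    {"tx": 0.01,"ty": -0.04,"tz": 0.1,"yaw": 0,"gripper": -1},
    {"tx": -0.01,"ty": -0.08,"tz": 0.12,"yaw": 0,"gripper": -1},
    {"tx": -0.03,"ty": -0.12,"tz": 0.12,"yaw": 0,"gripper": -1},
    {"tx": -0.04,"ty": -0.15,"tz": 0.12,"yaw": 0,"gripper": -1},
    {"tx": -0.04,"ty": -0.16,"tz": 0.12,"yaw": 0,"gripper": -1},
    {"tx": -0.04,"ty": -0.16,"tz": 0.12,"yaw": 0,"gripper": -1},
  ],
)

```text
clock: 24.95
tool_pos: [0.422, 0.274, 0.2772]
ee_rot: [[0.337, 0.941, -0.001], [0.941, -0.337, 0.0], [0.0, -0.001, -1.0]]
wrist_force: [0.2, -0.0, -0.8]
width: 0.0003
```

Run:
```python
from est import *
o=st();c=snap("wrist",28);snap("scene",28);snap("top",28)
im=cv2.imread("pics/wrist28.png")
cv2.imwrite("pics/w28a.png",cv2.resize(im[0:200,220:460],None,fx=3,fy=3,interpolation=cv2.INTER_CUBIC))
for q in (1.6,1.7,1.75,1.8,1.9):
    a=q-.785;print(q,*[((proj(c,world(105.7+65*np.cos(a),22+65*np.sin(a),z))-[220,0])*3).round(0) for z in (17,45)])
print("screw",(proj(c,world(105.7,22,20))-[220,0])*3)
```

```text
t 24.95 tcp [0.422  0.274  0.2772] jaw -19.71 F [ 0.2 -0.  -0.8] w 0.0003 q [19.2 -3.8 97.8  0.  86.1 38.9]
1.6 [237.  70.] [232.  97.]
1.7 [222.  92.] [216. 120.]
1.75 [216. 103.] [208. 132.]
1.8 [209. 114.] [202. 144.]
1.9 [199. 138.] [191. 169.]
screw [406.33788419 252.44653168]
```

View pics/w28a.png

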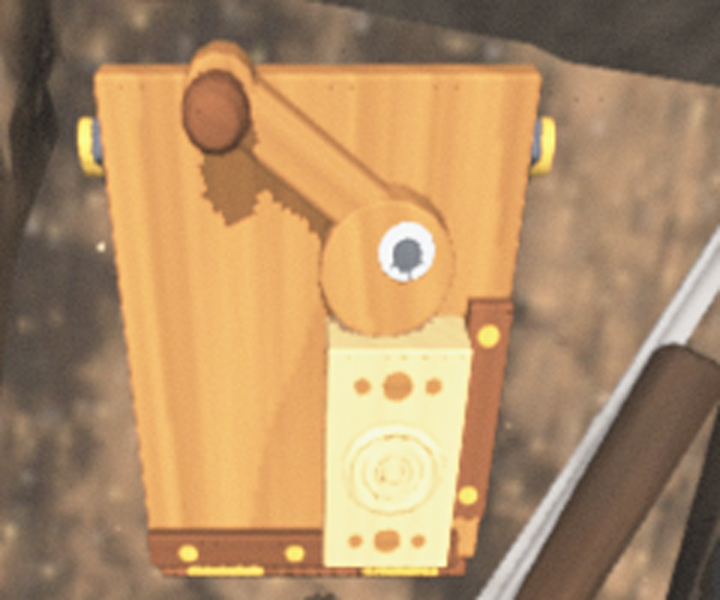

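```bash
python3 - <<'E'
from est import *
c=load("wrist28")
im=c["image"];h=cv2.cvtColor(im,cv2.COLOR_RGB2HSV)
m=((im[:,:,0].astype(int)<165)&(im[:,:,0].astype(int)>im[:,:,2].astype(int)*1.7)).astype(np.uint8);m[:,:278]=0;m[:,306:]=0;m[:20]=0;m[55:]=0
m=cv2.morphologyEx(m,cv2.MORPH_OPEN,np.ones((3,3)))
n,l,s,ce=cv2.connectedComponentsWithStats(m);print(s,ce)
for k,a in {'bot edge of knob (top face rim)':(216,153),'blobc':(216,112),'topface?':(214,120),'left':(182,115),'right':(250,115)}.items():
  for z in (45,34):
    d=ondeck(p,c,N(*a),z);print(k,z,d.round(1),"q",np.arctan2(d[1]-22,d[0]-105.7)+.785,"r",np.hypot(d[1]-22,d[0]-105.7))
# bar edges at z=17: lines
for a in [(260,82),(395,185),(250,150),(330,215),(220,43)]:
    d=ondeck(p,c,N(*a),17);print("bar",a,d.round(1))
E
python3 -c "
import cv2
im=cv2.imread('pics/wrist28.png')
cv2.imwrite('pics/w28b.png',cv2.resize(im[5:65,265:345],None,fx=9,fy=9,interpolation=cv2.INTER_CUBIC))"
```

```text
[[     0      0    640    480 306988]
 [   287     23     17     30    212]] [[319.51558693 239.63801517]
 [296.92924528  39.64622642]]
bot edge of knob (top face rim) 45 [138.3  74.   45. ] q 1.7958198799969525 r 61.409409813734385
bot edge of knob (top face rim) 34 [135.4  74.9  34. ] q 1.8441244661957676 r 60.663321134277304
blobc 45 [147.3  73.5  45. ] q 1.6764421408595815 r 66.24538602253988
blobc 34 [144.8  74.4  34. ] q 1.7150593616580072 r 65.34211377271039
topface? 45 [145.6  74.1  45. ] q 1.702456544088644 r 65.63820409470426
topface? 34 [143.  75.  34.] q 1.7428267797773662 r 64.78188422664682
left 45 [146.6  81.9  45. ] q 1.7559570247734682 r 72.51850439700065
left 34 [144.  83.  34.] q 1.7947822133211817 r 72.07980249810117
right 45 [146.7  65.3  45. ] q 1.597318278358994 r 59.63533992027701
right 34 [144.1  65.8  34. ] q 1.6356466009609092 r 58.27729590326035
bar (260, 82) [147.8  63.7  17. ]
bar (395, 185) [123.1  26.6  17. ]
bar (250, 150) [131.7  66.9  17. ]
bar (330, 215) [115.1  44.6  17. ]
bar (220, 43) [156.4  73.8  17. ]
```

View pics/w28b.png

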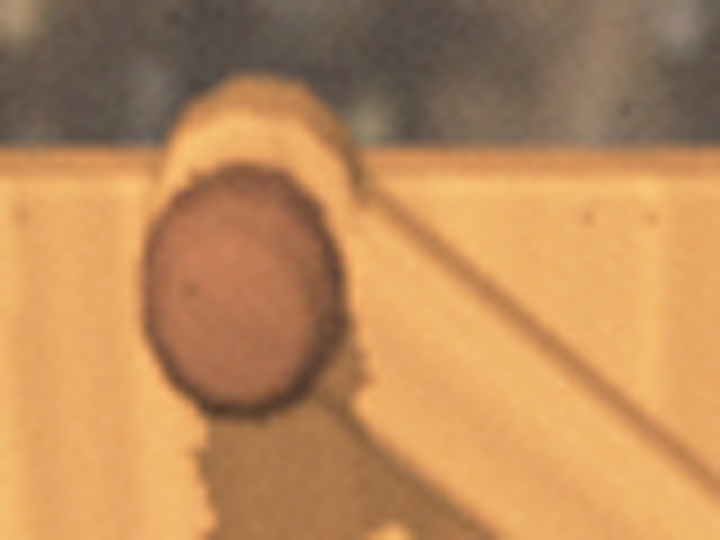

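Run:
```python
from est import *
from cell import robot
t=robot.observe()["tool_pos"];a=world(168,56,27)
print(a-t, (M@[-.82,.57,0]).round(3))
```

```text
[ 0.05736074  0.16806391 -0.11019232] [-0.779 -0.472 -0.41 ]
```

Emit:
jog_arm(
  moves=[
    {"tx": 0.02,"ty": 0.04,"tz": 0,"yaw": 0,"gripper": -1},
    {"tx": 0.04,"ty": 0.08,"tz": 0,"yaw": 0,"gripper": -1},
    {"tx": 0.057,"ty": 0.12,"tz": 0,"yaw": 0,"gripper": -1},
    {"tx": 0.057,"ty": 0.168,"tz": -0.01,"yaw": 0,"gripper": -1},
    {"tx": 0.057,"ty": 0.168,"tz": -0.05,"yaw": 0,"gripper": -1},
    {"tx": 0.057,"ty": 0.168,"tz": -0.08,"yaw": 0,"gripper": -1},
    {"tx": 0.057,"ty": 0.168,"tz": -0.1,"yaw": 0,"gripper": -1},
    {"tx": 0.057,"ty": 0.168,"tz": -0.11,"yaw": 0,"gripper": -1},
    {"tx": 0.057,"ty": 0.168,"tz": -0.11,"yaw": 0,"gripper": -1},
  ],
)

```text
clock: 26.0
tool_pos: [0.4781, 0.4428, 0.1652]
ee_rot: [[0.335, 0.942, -0.003], [0.942, -0.335, -0.002], [-0.003, -0.002, -1.0]]
wrist_force: [-1.4, 0.0, -0.7]
width: 0.0007
```

```bash
python3 chk.py 29|head -3
```

```text
t 26.0 tcp [0.4781 0.4428 0.1652] jaw -19.57 F [-1.4  0.  -0.7] w 0.0007 q [32.2 22.5 80.9  0.  76.8 51.8]
[166.0960492   57.2570106   26.15636991] [-0.71769504  1.29496322 -0.40316582]
qp 1.3133953606461533 69.93382268504098
```

Emit:
jog_arm(
  moves=[
    {"tx": -0.003,"ty": -0.002,"tz": -0.0015,"yaw": 0,"gripper": -1},
    {"tx": -0.006,"ty": -0.004,"tz": -0.003,"yaw": 0,"gripper": -1},
    {"tx": -0.008,"ty": -0.005,"tz": -0.004,"yaw": 0,"gripper": -1},
    {"tx": -0.009,"ty": -0.0055,"tz": -0.005,"yaw": 0,"gripper": -1},
    {"tx": -0.009,"ty": -0.0055,"tz": -0.005,"yaw": 0,"gripper": -1},
  ],
)

```text
clock: 26.55
tool_pos: [0.4713, 0.4376, 0.1641]
ee_rot: [[0.336, 0.942, 0.003], [0.942, -0.336, 0.002], [0.003, 0.003, -1.0]]
wrist_force: [2.2, 0.1, 4.3]
width: 0.0002
```

```bash
python3 chk.py 30|head -3
```

```text
t 26.55 tcp [0.4713 0.4376 0.1641] jaw -19.62 F [2.2 0.1 4.3] w 0.0002 q [32.1 21.  83.  -0.  75.8 51.8]
[159.33266038  61.86996268  28.81986723] [ 2.93282541 -2.07058647  3.32949442]
qp 1.4242570205342888 66.82870778068455
```

Emit:
jog_arm(
  moves=[
    {"tx": -0.002,"ty": -0.001,"tz": 0,"yaw": 0,"gripper": -1},
    {"tx": -0.003,"ty": -0.002,"tz": -0.0005,"yaw": 0,"gripper": -1},
    {"tx": -0.003,"ty": -0.002,"tz": -0.0005,"yaw": 0,"gripper": -1},
  ],
)

```text
clock: 26.9
tool_pos: [0.4692, 0.4365, 0.1635]
ee_rot: [[0.336, 0.942, 0.006], [0.942, -0.336, 0.005], [0.006, 0.004, -1.0]]
wrist_force: [6.4, 5.3, 3.5]
width: 0.0004
```

```bash
python3 chk.py 31|head -3
```

```text
t 26.9 tcp [0.4692 0.4365 0.1635] jaw -19.63 F [6.4 5.3 3.5] w 0.0004 q [32.1 20.6 83.6  0.  75.4 51.7]
[157.57628496  63.47129428  29.16049447] [ 7.96117458 -4.18819652 -0.56916975]
qp 1.4593913534207894 66.41548908588894
```

Emit:
jog_arm(
  moves=[
    {"tx": -0.002,"ty": -0.001,"tz": 0,"yaw": 0,"gripper": -1},
    {"tx": -0.003,"ty": -0.002,"tz": -0.0005,"yaw": 0,"gripper": -1},
    {"tx": -0.003,"ty": -0.002,"tz": -0.0005,"yaw": 0,"gripper": -1},
  ],
)

```text
clock: 27.25
tool_pos: [0.4683, 0.4359, 0.1637]
ee_rot: [[0.336, 0.942, 0.011], [0.942, -0.336, 0.008], [0.011, 0.007, -1.0]]
wrist_force: [13.0, 10.2, 0.7]
width: 0.0006
```

```bash
python3 chk.py 32
```

```text
t 27.25 tcp [0.4683 0.4359 0.1637] jaw -19.65 F [13.  10.2  0.7] w 0.0006 q [32.1 20.1 84.2  0.1 74.9 51.7]
[156.84001645  64.15355891  29.74422944] [12.45267848 -8.68795178 -6.42311742]
qp 1.4743699227859113 66.27385465992323
1.4 [223.2 159.6]
1.5 [222.2 161.6]
1.6 [221.5 163.7]
1.7 [221.  165.9]
1.8 [220.7 168.2]
1.9 [220.7 170.5]
```

View pics/c32.png

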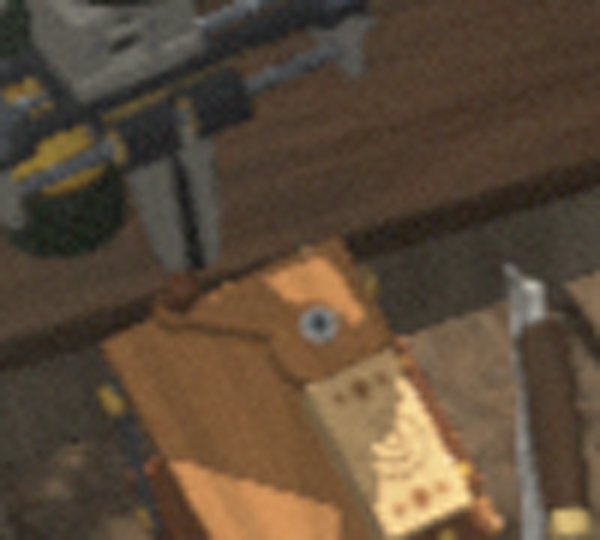

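Emit:
jog_arm(
  moves=[
    {"tx": -0.002,"ty": -0.001,"tz": -0.001,"yaw": 0,"gripper": -1},
    {"tx": -0.003,"ty": -0.002,"tz": -0.001,"yaw": 0,"gripper": -1},
    {"tx": -0.003,"ty": -0.002,"tz": -0.001,"yaw": 0,"gripper": -1},
  ],
)

```text
clock: 27.6
tool_pos: [0.4659, 0.4346, 0.1629]
ee_rot: [[0.336, 0.942, 0.012], [0.942, -0.337, 0.01], [0.014, 0.008, -1.0]]
wrist_force: [13.0, 12.7, -2.0]
width: 0.0006
```

```bash
python3 chk.py 33|head -3
```

```text
t 27.6 tcp [0.4659 0.4346 0.1629] jaw -19.67 F [13.  12.7 -2. ] w 0.0006 q [32.1 19.7 84.8  0.1 74.6 51.7]
[154.73563558  65.9382719   30.1154938 ] [13.15425467 -7.85091479 -9.8669896 ]
qp 1.5156272531064976 65.84121272957566
```

Emit:
jog_arm(
  moves=[
    {"tx": -0.001,"ty": -0.001,"tz": -0.001,"yaw": 0,"gripper": -1},
    {"tx": -0.002,"ty": -0.0015,"tz": -0.001,"yaw": 0,"gripper": -1},
    {"tx": -0.002,"ty": -0.0015,"tz": -0.001,"yaw": 0,"gripper": -1},
  ],
)

```text
clock: 27.95
tool_pos: [0.4651, 0.4342, 0.1627]
ee_rot: [[0.336, 0.942, 0.016], [0.942, -0.337, 0.013], [0.017, 0.01, -1.0]]
wrist_force: [16.4, 15.3, -1.6]
width: 0.0003
```

```bash
python3 chk.py 34|head -3
```

```text
t 27.95 tcp [0.4651 0.4342 0.1627] jaw -19.67 F [16.4 15.3 -1.6] w 0.0003 q [32.1 19.4 85.2  0.2 74.2 51.7]
[153.98200304  66.59236912  30.2623354 ] [ 16.46148031 -10.20355079 -11.38729303]
qp 1.5306918954356914 65.72390129636301
```

Emit:
jog_arm(
  moves=[
    {"tx": 0.012,"ty": 0.008,"tz": 0.006,"yaw": 0,"gripper": -1},
    {"tx": 0.02,"ty": 0.012,"tz": 0.03,"yaw": 0,"gripper": -1},
    {"tx": 0.02,"ty": 0,"tz": 0.07,"yaw": 0,"gripper": -1},
    {"tx": 0.01,"ty": -0.04,"tz": 0.1,"yaw": 0,"gripper": -1},
    {"tx": -0.01,"ty": -0.08,"tz": 0.12,"yaw": 0,"gripper": -1},
    {"tx": -0.03,"ty": -0.12,"tz": 0.12,"yaw": 0,"gripper": -1},
    {"tx": -0.04,"ty": -0.15,"tz": 0.12,"yaw": 0,"gripper": -1},
    {"tx": -0.04,"ty": -0.16,"tz": 0.12,"yaw": 0,"gripper": -1},
    {"tx": -0.04,"ty": -0.16,"tz": 0.12,"yaw": 0,"gripper": -1},
  ],
)

```text
clock: 28.9
tool_pos: [0.4188, 0.2688, 0.2788]
ee_rot: [[0.337, 0.941, -0.002], [0.941, -0.337, -0.0], [-0.001, -0.001, -1.0]]
wrist_force: [-0.4, 0.6, -0.7]
width: 0.0003
```

Run:
```python
from est import *
o=st();c=snap("wrist",35);snap("top",35);snap("scene",35)
im=c["image"]
m=((im[:,:,0].astype(int)<165)&(im[:,:,0].astype(int)>im[:,:,2].astype(int)*1.7)).astype(np.uint8);m[:,:265]=0;m[:,320:]=0;m[:15]=0;m[70:]=0
m=cv2.morphologyEx(m,cv2.MORPH_OPEN,np.ones((3,3)))
n,l,s,ce=cv2.connectedComponentsWithStats(m);print(s[1:],ce[1:])
b=cv2.imread("pics/wrist35.png")
cv2.imwrite("pics/w35a.png",cv2.resize(b[0:200,220:460],None,fx=3,fy=3,interpolation=cv2.INTER_CUBIC))
print("screw",(proj(c,world(105.7,22,20))-[220,0])*3)
```

```text
t 28.9 tcp [0.4188 0.2688 0.2788] jaw -19.71 F [-0.4  0.6 -0.7] w 0.0003 q [18.7 -4.7 98.4  0.  86.3 38.4]
[[287  18  18  29 215]
 [307  51   8  10  54]] [[297.25581395  34.9627907 ]
 [310.62962963  55.37037037]]
screw [410.73988518 230.63249564]
```

View pics/w35a.png

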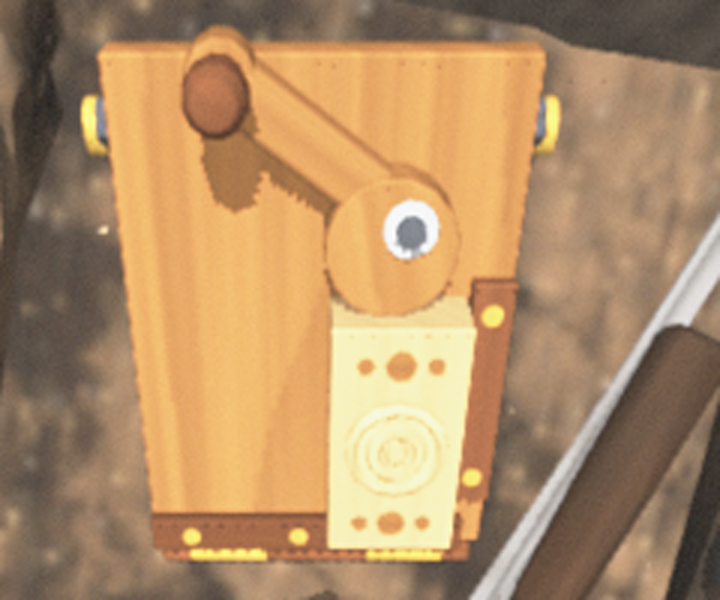

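```bash
python3 - <<'E'
from est import *
for k,uv,top in ((28,(296.93,39.65),None),(35,(297.26,34.96),None)):
    c=load(f"wrist{k}")
    for z in (34,40,45):
        d=ondeck(p,c,uv,z);print(k,z,d.round(1),"q",np.arctan2(d[1]-22,d[0]-105.7)+.785,"r",np.hypot(d[1]-22,d[0]-105.7))
c=load("wrist35")
print("up end bottom L/R",[ondeck(p,c,N(*a),0).round(1) for a in ((335,300),(473,298))],"stop ref",ondeck(p,c,N(474,288),7))
print("top",[ondeck(p,c,N(*a),26).round(1).tolist() for a in [(331,327),(476,327),(449,548),(327,548)]])
E
python3 -c "
import cv2
im=cv2.imread('pics/wrist35.png')
cv2.imwrite('pics/w35b.png',cv2.resize(im[0:60,265:365],None,fx=8,fy=8,interpolation=cv2.INTER_CUBIC))"
```

```text
28 34 [143.   70.5  34. ] q 1.6998456522785523 r 61.163679906390925
28 40 [144.4  70.1  40. ] q 1.6777032219740682 r 61.7520339718067
28 45 [145.6  69.8  45. ] q 1.659578072749352 r 62.26505082968158
35 34 [140.6  71.6  34. ] q 1.7420914460090637 r 60.62661969793249
35 40 [142.   71.2  40. ] q 1.7201891687940696 r 61.12588081850201
35 45 [143.1  70.9  45. ] q 1.702215643818716 r 61.563993042131536
up end bottom L/R [array([78. , 43.1,  0. ]), array([78.9, -1.4,  0. ])] stop ref [84.72420049 -0.14991094  7.        ]
top [[80.2, 44.9, 26.0], [80.4, 1.0, 26.0], [0.3, 0.7, 26.0], [0.0, 44.4, 26.0]]
```

View pics/w35b.png

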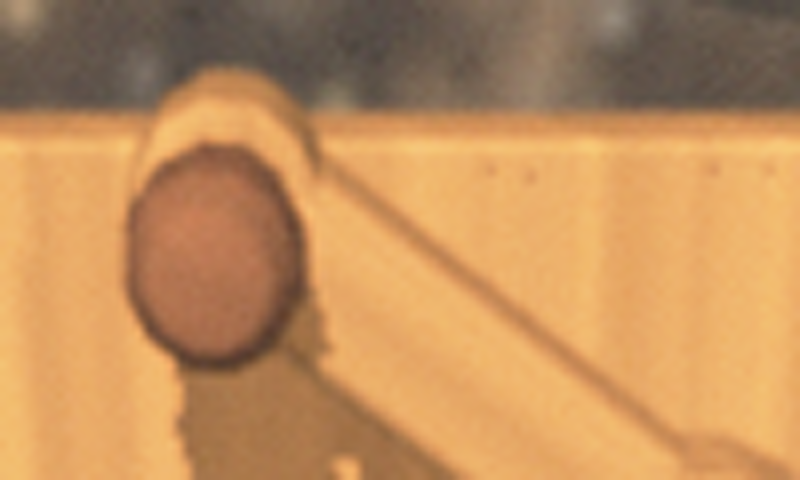

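Run:
```python
from est import *
c=load("wrist35")
Z=lambda u,v:(265+u/8-.4,v/8-.4)
for z in (30,34,40,45):
    d=ondeck(p,c,Z(215,256),z);print(z,d.round(1),"q",(np.arctan2(d[1]-22,d[0]-105.7)+.785).round(3),"r",np.hypot(d[1]-22,d[0]-105.7).round(1))
for z,pp in ((17,((318,185),(680,462))),(17,((285,345),(460,480))),(0,((345,165),(690,430)))):
    a=ondeck(p,c,Z(*pp[0]),z);b=ondeck(p,c,Z(*pp[1]),z);e=a-b;print(a.round(1),b.round(1),"q",np.arctan2(e[1],e[0])+.785)
    # perpendicular offset of pivot from line
    e=e[:2]/np.linalg.norm(e[:2]);r=np.array([105.7,22])-b[:2];print("off",e[0]*r[1]-e[1]*r[0])
# camera position in deck
print(dk(c["T"][:3,3]))
```

```text
30 [142.   76.2  30. ] q 1.766 r 65.2
34 [142.8  75.9  34. ] q 1.752 r 65.4
40 [144.2  75.4  40. ] q 1.732 r 65.8
45 [145.3  75.   45. ] q 1.715 r 66.2
[145.3  66.6  17. ] [120.3  29.1  17. ] q 1.7690888423930646
off 8.241064030580493
[131.1  70.4  17. ] [118.5  52.3  17. ] q 1.745277471324951
off -6.927929290368535
[143.6  64.5   0. ] [118.8  26.9   0. ] q 1.7715087524582924
off 8.20265052049787
[207.96951223  53.18453729 328.2349927 ]
```

Emit:
jog_arm(
  moves=[
    {"tx": 0.02,"ty": 0.04,"tz": 0,"yaw": 0,"gripper": -1},
    {"tx": 0.04,"ty": 0.08,"tz": 0,"yaw": 0,"gripper": -1},
    {"tx": 0.057,"ty": 0.12,"tz": 0,"yaw": 0,"gripper": -1},
    {"tx": 0.057,"ty": 0.165,"tz": -0.01,"yaw": 0,"gripper": -1},
    {"tx": 0.057,"ty": 0.172,"tz": -0.05,"yaw": 0,"gripper": -1},
    {"tx": 0.057,"ty": 0.172,"tz": -0.08,"yaw": 0,"gripper": -1},
    {"tx": 0.057,"ty": 0.172,"tz": -0.1,"yaw": 0,"gripper": -1},
    {"tx": 0.057,"ty": 0.172,"tz": -0.111,"yaw": 0,"gripper": -1},
    {"tx": 0.057,"ty": 0.172,"tz": -0.111,"yaw": 0,"gripper": -1},
  ],
)

```text
clock: 29.95
tool_pos: [0.475, 0.4416, 0.1659]
ee_rot: [[0.335, 0.942, -0.004], [0.942, -0.335, -0.002], [-0.003, -0.003, -1.0]]
wrist_force: [0.0, 0.3, -0.1]
width: 0.0008
```

Emit:
jog_arm(
  moves=[
    {"tx": -0.004,"ty": -0.003,"tz": -0.002,"yaw": 0,"gripper": -1},
    {"tx": -0.008,"ty": -0.005,"tz": -0.003,"yaw": 0,"gripper": -1},
    {"tx": -0.01,"ty": -0.006,"tz": -0.004,"yaw": 0,"gripper": -1},
    {"tx": -0.012,"ty": -0.007,"tz": -0.005,"yaw": 0,"gripper": -1},
    {"tx": -0.014,"ty": -0.008,"tz": -0.005,"yaw": 0,"gripper": -1},
    {"tx": -0.014,"ty": -0.008,"tz": -0.005,"yaw": 0,"gripper": -1},
  ],
)

```text
clock: 30.55
tool_pos: [0.4651, 0.4349, 0.1658]
ee_rot: [[0.336, 0.942, 0.008], [0.942, -0.336, 0.005], [0.008, 0.006, -1.0]]
wrist_force: [7.6, 4.3, -0.1]
width: 0.0001
```

```bash
python3 chk.py 36|head -3
```

```text
t 30.55 tcp [0.4651 0.4349 0.1658] jaw -19.64 F [ 7.6  4.3 -0.1] w 0.0001 q [32.2 19.8 84.3 -0.  75.3 51.9]
[156.20416606  66.7923796   32.61479653] [ 5.67036248 -5.66623403 -3.40732067]
qp 1.5105328096567188 67.50576315793175
```

Emit:
jog_arm(
  moves=[
    {"tx": -0.003,"ty": -0.002,"tz": -0.001,"yaw": 0,"gripper": -1},
    {"tx": -0.005,"ty": -0.003,"tz": -0.002,"yaw": 0,"gripper": -1},
    {"tx": -0.005,"ty": -0.003,"tz": -0.002,"yaw": 0,"gripper": -1},
  ],
)

```text
clock: 30.9
tool_pos: [0.4635, 0.434, 0.1656]
ee_rot: [[0.337, 0.942, 0.017], [0.942, -0.337, 0.011], [0.016, 0.012, -1.0]]
wrist_force: [16.0, 10.9, -1.1]
width: 0.0008
```

```bash
python3 chk.py 37|head -3
```

```text
t 30.9 tcp [0.4635 0.434  0.1656] jaw -19.68 F [16.  10.9 -1.1] w 0.0008 q [32.2 19.1 85.3  0.  74.5 51.9]
[154.82837632  68.02099038  33.17277987] [ 13.06210864 -11.35667217  -8.76859849]
qp 1.5377517881826606 67.31663179413226
```

Emit:
jog_arm(
  moves=[
    {"tx": -0.002,"ty": -0.001,"tz": -0.001,"yaw": 0,"gripper": -1},
    {"tx": -0.003,"ty": -0.002,"tz": -0.001,"yaw": 0,"gripper": -1},
    {"tx": -0.003,"ty": -0.002,"tz": -0.001,"yaw": 0,"gripper": -1},
  ],
)

```text
clock: 31.25
tool_pos: [0.4626, 0.4334, 0.1659]
ee_rot: [[0.337, 0.941, 0.022], [0.941, -0.337, 0.015], [0.021, 0.016, -1.0]]
wrist_force: [20.5, 13.9, -2.5]
width: 0.0003
```

```bash
python3 chk.py 38|head -3
```

```text
t 31.25 tcp [0.4626 0.4334 0.1659] jaw -19.7 F [20.5 13.9 -2.5] w 0.0003 q [32.2 18.6 85.8  0.1 74.  51.9]
[154.24862404  68.6647809   33.79632345] [ 16.12051592 -14.490144   -12.19166417]
qp 1.5506152621762155 67.33922090702454
```

Emit:
jog_arm(
  moves=[
    {"tx": -0.002,"ty": -0.001,"tz": -0.001,"yaw": 0,"gripper": -1},
    {"tx": -0.003,"ty": -0.002,"tz": -0.002,"yaw": 0,"gripper": -1},
    {"tx": -0.003,"ty": -0.002,"tz": -0.002,"yaw": 0,"gripper": -1},
  ],
)

```text
clock: 31.6
tool_pos: [0.4619, 0.4331, 0.1657]
ee_rot: [[0.337, 0.941, 0.028], [0.941, -0.337, 0.019], [0.027, 0.02, -0.999]]
wrist_force: [25.3, 17.6, -1.2]
width: 0.0004
```

```bash
python3 chk.py 39|head -3
```

```text
t 31.6 tcp [0.4619 0.4331 0.1657] jaw -19.72 F [25.3 17.6 -1.2] w 0.0004 q [32.2 18.2 86.4  0.1 73.5 51.9]
[153.609936    69.220335    33.90803028] [ 21.20464488 -17.72381851 -13.64603981]
qp 1.5631492728997984 67.2690270841833
```

Emit:
jog_arm(
  moves=[
    {"tx": 0.014,"ty": 0.01,"tz": 0.008,"yaw": 0,"gripper": -1},
    {"tx": 0.022,"ty": 0.013,"tz": 0.03,"yaw": 0,"gripper": -1},
    {"tx": 0.022,"ty": 0,"tz": 0.07,"yaw": 0,"gripper": -1},
    {"tx": 0.01,"ty": -0.04,"tz": 0.1,"yaw": 0,"gripper": -1},
    {"tx": -0.01,"ty": -0.08,"tz": 0.12,"yaw": 0,"gripper": -1},
    {"tx": -0.03,"ty": -0.12,"tz": 0.12,"yaw": 0,"gripper": -1},
    {"tx": -0.04,"ty": -0.15,"tz": 0.12,"yaw": 0,"gripper": -1},
    {"tx": -0.04,"ty": -0.16,"tz": 0.12,"yaw": 0,"gripper": -1},
    {"tx": -0.04,"ty": -0.16,"tz": 0.12,"yaw": 0,"gripper": -1},
  ],
)

```text
clock: 32.55
tool_pos: [0.4113, 0.2659, 0.2788]
ee_rot: [[0.337, 0.941, 0.001], [0.941, -0.337, 0.001], [0.001, 0.001, -1.0]]
wrist_force: [-0.1, -0.3, -0.1]
width: 0.0004
```

Run:
```python
from est import *
o=st();c=snap("wrist",40);snap("top",40);snap("scene",40)
b=cv2.imread("pics/wrist40.png")
cv2.imwrite("pics/w40a.png",cv2.resize(b[0:200,220:460],None,fx=3,fy=3,interpolation=cv2.INTER_CUBIC))
cv2.imwrite("pics/w40b.png",cv2.resize(b[0:60,265:365],None,fx=8,fy=8,interpolation=cv2.INTER_CUBIC))
```

```text
t 32.55 tcp [0.4113 0.2659 0.2788] jaw -19.72 F [-0.1 -0.3 -0.1] w 0.0004 q [18.7 -6.  99.7  0.  86.3 38.4]
```

View pics/w40a.png

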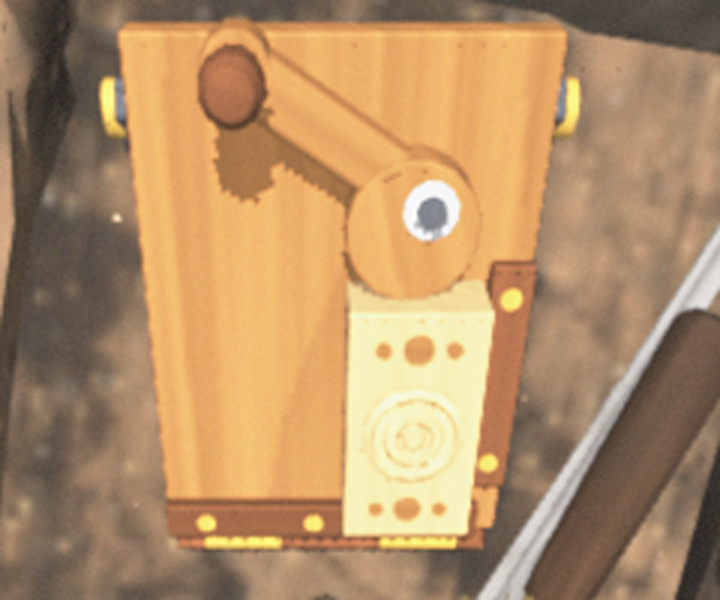

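View pics/w40b.png

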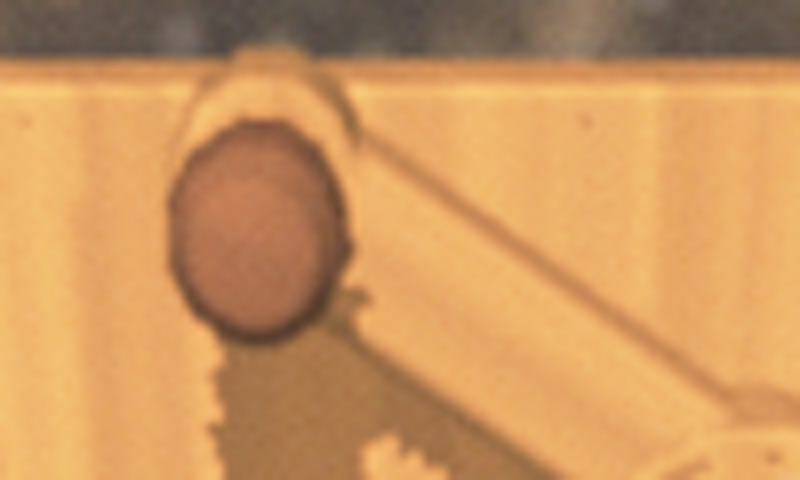

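Run:
```python
from est import *
c=load("wrist40")
Z=lambda u,v:(265+u/8-.4,v/8-.4)
for z in (30,34,40,45):
    d=ondeck(p,c,Z(258,230),z);print(z,d.round(1),"q",(np.arctan2(d[1]-22,d[0]-105.7)+.785).round(3),"r",np.hypot(d[1]-22,d[0]-105.7).round(1))
for z,pp in ((17,((365,160),(715,405))),(17,((330,325),(540,470))),(0,((375,135),(730,395)))):
    a=ondeck(p,c,Z(*pp[0]),z);b=ondeck(p,c,Z(*pp[1]),z);e=a-b;print(a.round(1),b.round(1),"q",np.arctan2(e[1],e[0])+.785)
    e=e[:2]/np.linalg.norm(e[:2]);r=np.array([105.7,22])-b[:2];print("off",e[0]*r[1]-e[1]*r[0])
print("top",[ondeck(p,c,N(*a),26).round(1).tolist() for a in [(349,311),(494,310),(467,536),(343,536)]])
print("ref",ondeck(p,c,N(490,272),7),ondeck(p,c,N(433,214),20))
im=cv2.imread("pics/top40.png")
a=cv2.resize(im[140:340,130:330],None,fx=2,fy=2);b=cv2.resize(im[140:340,390:590],None,fx=2,fy=2);cv2.imwrite("pics/t40.png",np.hstack([a,b]))
```

```text
30 [139.3  77.9  30. ] q 1.815 r 65.2
34 [140.1  77.7  34. ] q 1.802 r 65.5
40 [141.4  77.3  40. ] q 1.783 r 65.8
45 [142.5  77.   45. ] q 1.767 r 66.2
[142.6  67.8  17. ] [120.8  31.4  17. ] q 1.8168280006478916
off 8.163721478710155
[128.1  71.7  17. ] [114.5  49.6  17. ] q 1.803890003952139
off -6.9972042026371915
[141.6  67.2   0. ] [117.4  28.3   0. ] q 1.7995540340184086
off 6.595418607252288
top [[79.7, 45.2, 26.0], [80.2, 1.5, 26.0], [-0.6, 0.1, 26.0], [-0.8, 44.4, 26.0]]
ref [84.42349759  0.73710664  7.        ] [105.41610597  21.74185517  20.        ]
```

View pics/t40.png

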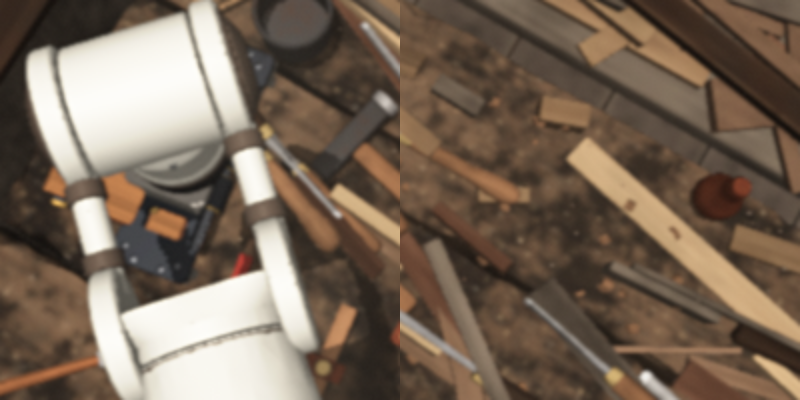

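Run:
```python
from h import *
from cell import robot
st();print(robot.sign_off())
```

```text
t 32.7 tcp [0.4115 0.2674 0.2783] jaw -19.58 F [-0.3 -0.6 -1.4] w 0.0004 q [18.9 -5.8 99.5  0.  86.3 38.4]
the job is handed in; nothing more can be done
None
```

I handed the job in at 32.7 s: the blank lies face up on the sloping board, home against the ledge and the right-hand stop, and the cam lever is swung tight.

**Blank:** I laid it on the slope, let it slide to the ledge, then pushed it right to about 14 N with the cam still open. My first push down the slope slipped off the blank's corner and nudged its upper end away from the stop. I pushed it down again to 8 N and right again to about 11 N, both before moving the cam. The last wrist picture puts the blank at about x 0 to 80 and y 0 to 45 mm on the board. That is home to within about 1 mm, which is the accuracy of the measurement.

**Cam:** The first two pushes left the lever at about 1.70 and 1.75 rad, which was borderline. I gave it a third push to about 1.80 rad; the force on the tool reached about 31 N. The knob gave 1.77 to 1.80 rad and the bar edges about 1.80 to 1.82, so both are past the 1.75 that counts as tight.

**Other things:** The arm ended clear of everything, with about zero force on the wrist. In the last pictures the walnut block looked unmoved. The arm covered most of the pencil, so only its tip could be seen. It had not moved in the earlier views, and nothing went near it after that.

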